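Turn the battery cassette round in a handheld oscilloscope

ROBOT

A 7-joint arm with a two-finger parallel gripper is mounted at the origin on the work surface. World frame = base frame: x ahead of the robot, y to its left, z up, the work surface at z = 0. Lengths are in m, angles in rad, forces in N, time in s.
With the tool pointing down it reaches from about 0.35 to 0.9 m from the base axis. Payload 8.1 kg.
Tool frame: the origin (TCP) lies midway between the tips of the shut fingers; the grasp point (between the pads) lies 19 mm behind it (arm.pinch_z is the distance from the TCP to the grasp point, in m); z points along the fingers, y is the direction in which the jaws open and shut (so a half turn about z gives the same grasp; the last joint's range is limited). The gripper opens to 92 mm and grips with 3 to 60 N. Pads are 19 mm wide; open, the fingers measure 130 mm over their backs; the gripper's body (75 mm by 190 mm) begins 47 mm behind the grasp point.
Start: joints at [1.116, 0.434, 0.025, 1.573, -0.012, 1.134, -0.075], TCP at [0.215, -0.587, 0.227] pointing down, gripper open.
Joint ranges: [-2.62, 2.62], [-0.44, 2.09], [-1.27, 1.32], [0.08, 2.57], [-1.32, 4.46], [0.12, 2], [-2.74, 2.74]. Speed limits (rad/s): [2.22, 2.22, 3.01, 3.01, 3.14, 3.14, 3.14].

INTERFACE

Orientations are given as a rotation vector (axis times angle).
In Python, from cell import arm, eyes gives the robot as it stands.
- The arm moves only by the tool apply_moves, never from a script. Its argument "targets" is one flat list of numbers, 5 for each row, row after row: the closure, from 0 (fully open) to 1 (shut), then the shift along the tool's x, y, z each as a share of 40 cm, from -1 to 1, then the turn about the tool's z as a share of pi/2 rad, from -1 to 1. A call has 1 to 20 rows; each row shifts and turns the commanded pose from where the row before left it, along the tool's axes as they then stand; what a row does not reach is not made up. A row lasts 1/8 s, in which the tool goes at most 62.5 mm and 10.7 degrees, less where a joint would pass 70% of its speed; a pose out of reach is approached as far as the arm can. A call with a number of a shift or a turn outside -1 to 1 is refused whole. A call with a gripper value outside its range is refused whole. The fingers move at their own pace and stop on an object; "grip_force" is the grip in N (left out, the last holds). Time passes only in rows, so rows that do not move let the fingers close. It gives the time, the measured TCP pose, the force and the opening at its end, in the units of the state.
- arm.observe(): the state, without advancing time (a new reading comes with each control period).
- eyes.get_image(name): name is "side" or "top" or "wrist"; returns the picture (400x640x3 uint8, red, green, blue); there is no depth.
- eyes.camera_params(name): a dict with "camera_matrix" (3x3 intrinsics, pixels), "xyz" and "attitude" of the camera in the world; the wrist camera has in their place "hand_eye" (4x4, takes a point from camera to tool coordinates, whose origin is the TCP and whose axes are the flange's). Camera axes: x right, y down, z forward; pixel columns grow to the right and rows downward; lengths in m; the calibration is good to about 2 mm. A picture is of the moment at which its call begins: read the wrist's pose just before it. camera_params takes no time and is no camera call.
- arm.sign_off(): hands the job in, once; it reports no verdict.
The state is a dict: "clock": time; "joints": joint angles; "dq": joint speeds; "joint_efforts": joint torques, N m; "position": TCP position; "ee_rot": TCP orientation; "force": force on the tool from outside, world axes, zero at the start; "ft_torque": the same for the moment, N m; "width": opening from 0.0 (shut) to 1.0 (fully open).
Only numpy, scipy, OpenCV 4.12 (cv2) and the standard library are available. Lean on these libraries where they do the work, as an engineer would, in place of code of your own. Each camera call takes 0.05 s, during which the arm holds its last target.

TASK

The battery cassette in the back of the face-down handheld oscilloscope was put in the wrong way round: its brass contact pads are at the tab end of the bay, not at the spring contacts. Get it up with the help of the finger scoop between the tabs, lift it right out, turn it half a turn, same face up, and put it back fully home: plain end hooked under the two tabs, brass pads against the spring contacts, flat on the bay floor. Leave the other things on the bench where they lie, and never stand the cassette on end or roll it over.

Things in the scene. Friction and masses are not known exactly. Their poses are not given: they have to be found in the camera images.
- scope: Fixed: handheld oscilloscope lying face down, grey case 272 x 160 x 53 mm, black bumpers, two probe sockets at its +x end. Origin: its underside, below the middle of the seated cassette; x runs along the battery bay from tab end to spring end, z up. The top is a flat rim at z = 53 mm. The bay is a pocket in it, 68 mm wide, x = -72 (tab wall) to +85 mm (spring wall), floor at z = 23 mm.
- tab_end (a point): Point on the oscilloscope: foot of the tab wall, on the bay floor, where the tab-end bottom edge of a seated cassette lies. Two retaining tabs jut 5 mm from this wall over the bay, 23 to 34 mm either side of the middle; their underside is 26.5 mm above the bay floor, their top level with the rim (30 mm above the bay floor).
- spring_end (a point): Point on the oscilloscope, on the bay floor 144 mm from tab_end: the spring-end bottom edge of a seated cassette lies here. The spring wall is 13 mm farther; there are no tabs at this end.
- scoop (a point): Point on the oscilloscope: middle of the floor of the finger scoop, a pocket 56 mm long and 46 mm wide (x = -128 to -72 mm) between the tabs, open to the bay; its floor is 10 mm above the bench, 13 mm below the bay floor.
- contacts (a joint): Two copper leaf contacts at the spring wall, 25 mm either side of the middle. Value (m): 0 held by a seated cassette (4 N), -0.006 standing free, +0.011 fully pushed in; 700 N/m. Foremost 7 mm above the bay floor, from there they slope up and back 17 mm over 20 mm height, so a cassette end pressed down from above drives them back.
- cassette: Loose battery cassette, dark frame 144 x 64 x 24 mm, six grey cells in its open top, about 0.34 kg. Origin: centre of its underside; +x points to the end with two brass pads, z up. Seated, it has 2 mm play at each side, its top is 6 mm below the rim, and the springs hold one end against the tab wall, 5 mm under the tabs. Starts wrong way round: pads at the tab end.
- pads_end (a point): Point on the cassette: middle of the bottom edge of its end with the two brass pads (also folded over the top edge, 25 mm either side of the middle). At both ends the middle 39 mm is a finger pull: the upper 10 mm is a bar flush with the end face, below it a recess 14 mm high and 7 mm deep takes a fingertip under the bar.
- plain_end (a point): Point on the cassette: middle of the bottom edge of its plain end. To free a seated cassette, push its tab-end bar 7 to 10 mm towards the springs (9 to 11 N), raise it above the rim and let it come back: the springs shove that end over the tabs, where it stays propped about 12 degrees, its sides free to grip.
- cover: Bystander: grey battery cover plate of the oscilloscope, 165 x 84 x 7 mm, lying loose. Origin: centre of its underside.
- screwdriver: Bystander: screwdriver with a black handle, lying on the bench. Origin: on its underside, near the middle.
- spool: Bystander: metal wire spool, 54 mm across, 40 mm high. Origin: centre of its underside.
- dish: Bystander: shallow steel parts dish, 84 mm across, 20 mm high. Origin: centre of its underside.
There are look-alikes about, which are no part of the job. There is more than one size of the cassette; the one meant has the size given above.

How it is judged:
By the outcome, as a careful person would: the job done as asked, in the order asked, and still so for the second after the job is handed in, with the robot touching nothing.
It also fails if it takes over 61 s, if anything falls off the work surface, if the arm or the gripper's body presses on something with over 40 N, if the wrist force passes 120 N, or if a joint passes its speed limit or range.

## Working session

There is one attempt and no reset: what is moved stays moved. The work goes in short steps, Python scripts to look and compute and a tool call to move; the robot and the scene stay as the last step left them, time stands still between calls to the robot, and variables do not carry over. Pictures are saved under pics/ and viewed, and the job is handed in when it is done.

Besides the shell and the picture viewer there is one more tool, called after "Emit:" as name(argument=value, ...) on one line, values as JSON. apply_moves: Moves the arm, as the interface text tells. Its arguments: {"type":"object","properties":{"targets":{"type":"array"},"grip_force":{"type":"number"}},"required":["targets"]}

```bash
ls; mkdir -p pics; cat > h.py <<'E'
from cell import arm, eyes
import numpy as np, cv2
from scipy.spatial.transform import Rotation as R
def snap(name,fn):
    s=arm.observe(); im=eyes.get_image(name); cv2.imwrite('pics/'+fn+'.png',cv2.cvtColor(im,cv2.COLOR_RGB2BGR)); return s,im
E
python3 - <<'E'
from h import *
print(arm.observe())
for n in ('side','top','wrist'):
    snap(n,n+'0'); print(n,eyes.camera_params(n))
E
```

```text
pics
{'clock': 0.0, 'joints': array([ 1.11639324,  0.435196  ,  0.02496912,  1.57411042, -0.01161702,
        1.13398862, -0.07509028]), 'dq': array([ 1.54919017e-04,  1.09891496e-04,  8.31282576e-05,  1.07249740e-03,
       -3.80347435e-04, -1.60730755e-04,  3.79715826e-04]), 'joint_efforts': array([ 4.55369673e-04, -6.67858887e+01,  9.85562280e-01, -3.14471126e+01,
       -6.04255730e-02,  4.26765508e-02,  1.31193606e-04]), 'position': array([ 0.21514479, -0.58625331,  0.22595653]), 'ee_rot': array([-3.09164937e+00, -5.49403121e-01,  6.18160228e-04]), 'force': array([0.02243153, 0.67351695, 0.2498248 ]), 'ft_torque': array([0.03385456, 0.04769855, 0.01190626]), 'width': 1.0031115618129207}
side {'camera_matrix': array([[365.38681676,   0.        , 321.45649114],
       [  0.        , 365.38681676, 195.96563814],
       [  0.        ,   0.        ,   1.        ]]), 'xyz': array([ 0.39602042, -0.55637965,  0.44519961]), 'attitude': array([-2.12208542,  0.21030224, -0.14685709])}
top {'camera_matrix': array([[421.51374213,   0.        , 314.30239709],
       [  0.        , 421.51374213, 201.2798781 ],
       [  0.        ,   0.        ,   1.        ]]), 'xyz': array([0.38794843, 0.06510098, 1.02020355]), 'attitude': array([-2.15164563,  2.16071193, -0.12482033])}
wrist {'camera_matrix': array([[314.62343431,   0.        , 313.06938615],
       [  0.        , 314.62343431, 196.54991852],
       [  0.        ,   0.        ,   1.        ]]), 'hand_eye': array([[ 6.46577769e-04, -9.67028283e-01, -2.54668181e-01,
         6.72873936e-02],
       [ 9.99999561e-01,  4.52731782e-04,  8.19784580e-04,
        -6.72957676e-04],
       [-6.77458495e-04, -2.54668599e-01,  9.67028151e-01,
        -1.57778078e-01],
       [ 0.00000000e+00,  0.00000000e+00,  0.00000000e+00,
         1.00000000e+00]])}
```

View pics/top0.png

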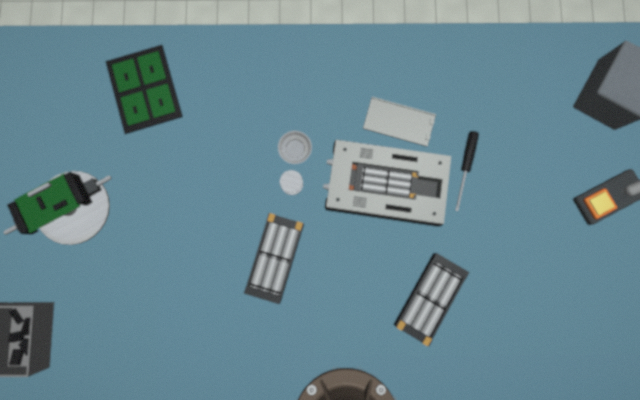

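View pics/side0.png

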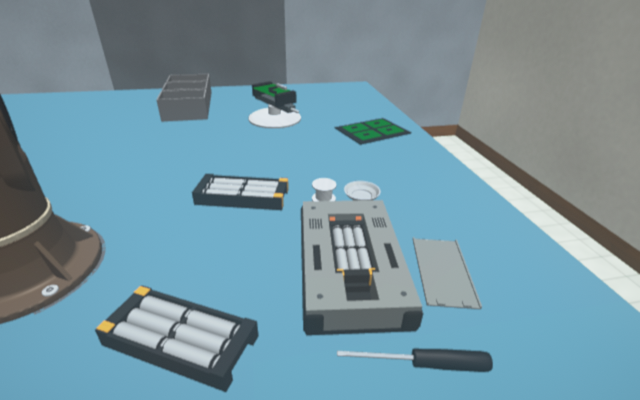

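View pics/wrist0.png

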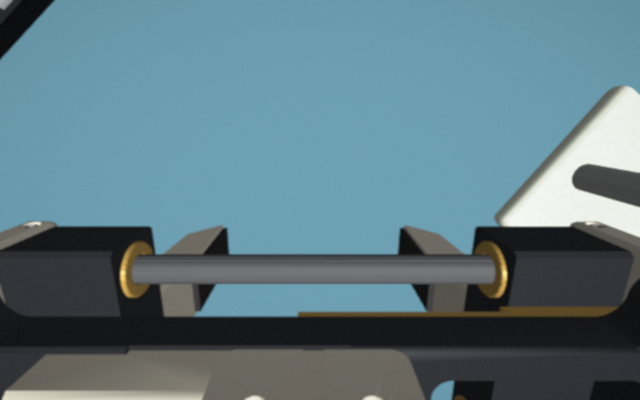

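```bash
python3 - <<'E'
import cv2
a=cv2.imread('pics/top0.png')[125:240,310:470]
cv2.imwrite('pics/topc.png',cv2.resize(a,None,fx=5,fy=5,interpolation=cv2.INTER_CUBIC))
a=cv2.imread('pics/side0.png')[190:340,290:420]
cv2.imwrite('pics/sidec.png',cv2.resize(a,None,fx=4,fy=4,interpolation=cv2.INTER_CUBIC))
from h import *
for n in('top','side'):print(R.from_rotvec(eyes.camera_params(n)['attitude']).as_matrix().round(3))
E
```

```text
[[-0.004 -0.993  0.121]
 [-1.     0.005  0.005]
 [-0.006 -0.121 -0.993]]
[[ 0.978 -0.092  0.188]
 [-0.208 -0.522  0.827]
 [ 0.022 -0.848 -0.53 ]]
```

View pics/topc.png

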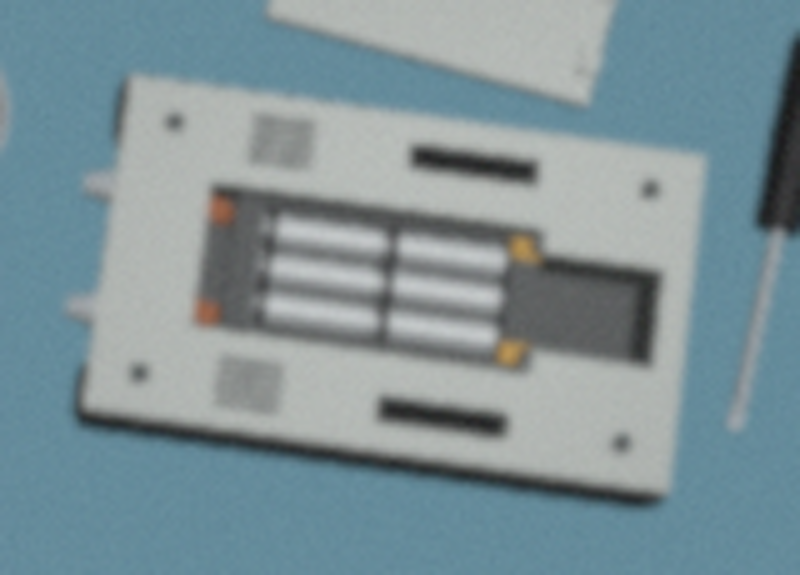

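View pics/sidec.png

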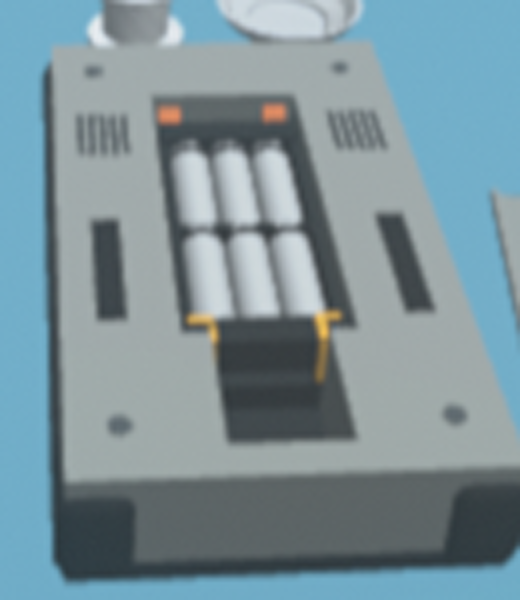

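```bash
cat >> h.py <<'E'
def proj(P,K,Rc,t):
    q=(np.asarray(P)-t)@Rc; return np.c_[q[:,0]/q[:,2]*K[0,0]+K[0,2], q[:,1]/q[:,2]*K[1,1]+K[1,2]]
def cam(name,s=None):
    p=eyes.camera_params(name)
    if name!='wrist': return p['camera_matrix'],R.from_rotvec(p['attitude']).as_matrix(),p['xyz']
    H=p['hand_eye']; Rt=R.from_rotvec(s['ee_rot']).as_matrix()
    return p['camera_matrix'],Rt@H[:3,:3],s['position']+Rt@H[:3,3]
def S2W(pose,P):
    x,y,a=pose; P=np.asarray(P,float); c,s_=np.cos(a),np.sin(a)
    return np.c_[x+c*P[:,0]-s_*P[:,1], y+s_*P[:,0]+c*P[:,1], P[:,2]]
def W2S(pose,P):
    x,y,a=pose; P=np.atleast_2d(P)-[x,y,0]; c,s_=np.cos(a),np.sin(a)
    return np.c_[c*P[:,0]+s_*P[:,1], -s_*P[:,0]+c*P[:,1], P[:,2]]
E
python3 - <<'E'
from h import *
from scipy.optimize import least_squares
M=np.array([(85,34),(85,-34),(-67,34),(-67,-34),(-128,23),(-128,-23)])/1000
M=np.c_[M,np.full(6,.053)]
T=np.array([(195,325),(213,187),(527,370),(543,235),(650,365),(662,270)])/5+[310,125]
S=np.array([(153,97),(297,97),(183,330),(357,325),(228,440),(357,438)])/4+[290,190]
for use in ('top','side','both'):
    def f(p):
        r=[]
        if use!='side': r.append(proj(S2W(p,M),*cam('top'))-T)
        if use!='top': r.append(proj(S2W(p,M),*cam('side'))-S)
        return np.concatenate(r).ravel()
    o=least_squares(f,[.45,-.1,1.5]); print(use,o.x,np.degrees(o.x[2])); print(o.fun.reshape(-1,2).round(1).tolist())
E
```

```text
top [ 0.55212761 -0.0992025   1.42679244] 81.74918504914575
[[0.0, 0.5], [0.2, -0.4], [-1.1, 0.5], [-1.0, -1.2], [1.1, 0.5], [0.8, 0.0]]
side [ 0.55496392 -0.09791364  1.41425253] 81.03070097583544
[[0.1, -0.3], [0.0, -0.7], [-0.5, -1.6], [0.0, -1.3], [-0.1, 1.6], [0.4, 1.3]]
both [ 0.55382576 -0.09863763  1.41966572] 81.34085427987998
[[-0.3, -0.5], [0.1, -1.4], [-1.5, -0.0], [-1.2, -1.7], [0.7, 0.1], [0.5, -0.3], [-0.6, 0.1], [-0.7, -0.5], [-0.9, -1.1], [-0.3, -1.0], [-0.3, 2.2], [0.3, 1.7]]
```

Emit:
apply_moves(targets=[0, 0.091, -0.053, -0.015, 0, 0, 0.091, -0.053, -0.015, 0, 0, 0.091, -0.053, -0.015, 0, 0, 0.091, -0.053, -0.015, 0, 0, 0.091, -0.053, -0.015, 0, 0, 0.091, -0.053, -0.015, 0, 0, 0.091, -0.053, -0.015, 0, 0, 0.091, -0.053, -0.015, 0, 0, 0.091, -0.053, -0.015, 0, 0, 0.091, -0.053, -0.015, 0, 0, 0.091, -0.053, -0.015, 0, 0, 0.091, -0.053, -0.015, 0, 0, 0, 0, 0, -0.114, 0, 0, 0, 0, -0.114, 0, 0, 0, 0, -0.114, 0, 0, 0, 0, -0.114, 0, 0, 0, 0, -0.114, 0, 0, 0, 0, -0.114, 0, 0, 0, 0, 0])

```text
clock: 2.52
position: [0.5375, -0.1975, 0.2984]
ee_rot: [-2.377, -2.053, 0.0]
force: [-0.1, -0.1, 1.0]
width: 1.0
```

```bash
python3 - <<'E'
from h import *
s,_=snap('wrist','w1'); print(s['clock'],s['position'],s['joints'].round(3)); m=R.from_rotvec(s['ee_rot']).as_matrix(); print(m.round(3),s['force'])
snap('side','s1')
E
```

```text
2.525 [ 0.53752144 -0.19750734  0.2984045 ] [ 0.538  0.331 -0.378  1.57   0.126  1.266 -0.005]
[[ 0.145  0.989 -0.001]
 [ 0.989 -0.145  0.   ]
 [ 0.    -0.001 -1.   ]] [-0.07653275 -0.12365045  0.99094385]
```

View pics/w1.png

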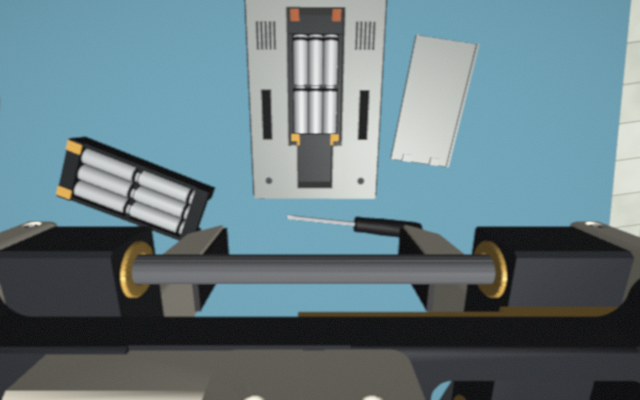

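View pics/s1.png

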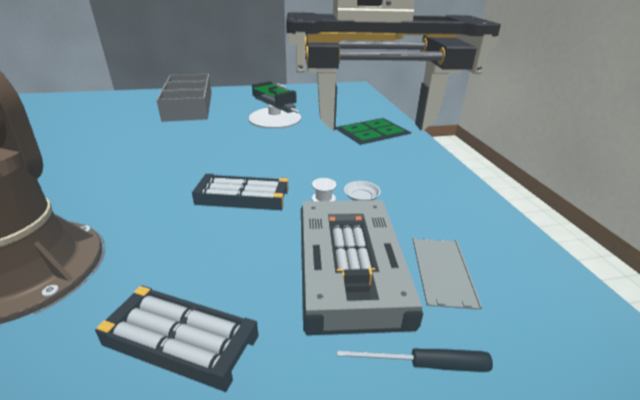

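```bash
python3 - <<'E'
import cv2
a=cv2.imread('pics/w1.png')[0:205,240:395]
cv2.imwrite('pics/w1c.png',cv2.resize(a,None,fx=5,fy=5,interpolation=cv2.INTER_CUBIC)[:600])
cv2.imwrite('pics/w1d.png',cv2.resize(a,None,fx=5,fy=5,interpolation=cv2.INTER_CUBIC)[500:])
a=cv2.imread('pics/s1.png')[60:140,280:500]
cv2.imwrite('pics/s1c.png',cv2.resize(a,None,fx=3.5,fy=3.5,interpolation=cv2.INTER_CUBIC))
E
```

```text
(no output)
```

View pics/w1c.png

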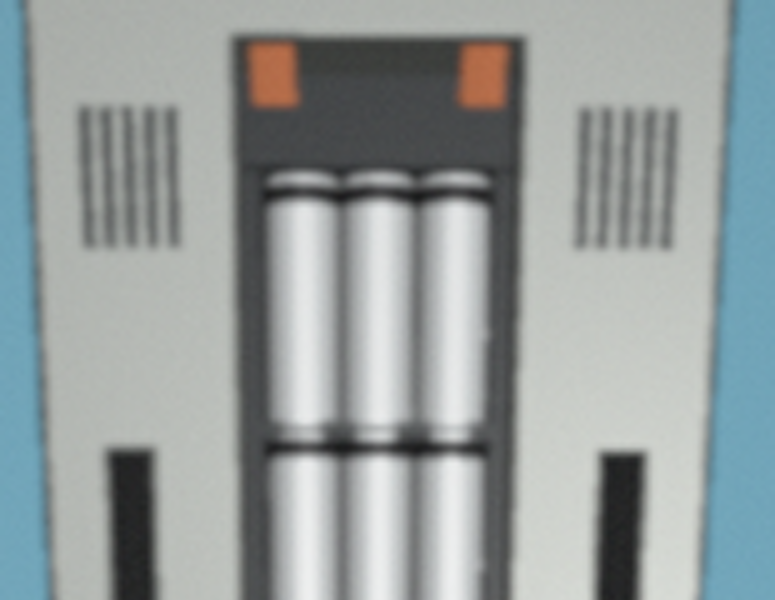

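View pics/w1d.png

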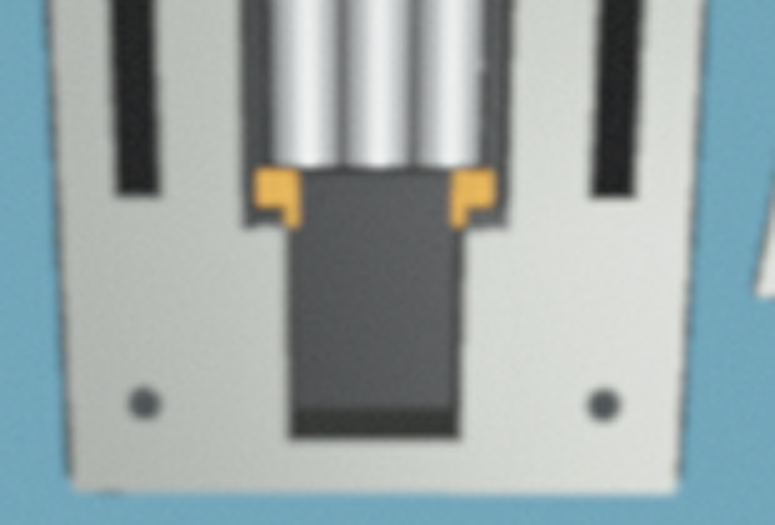

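View pics/s1c.png

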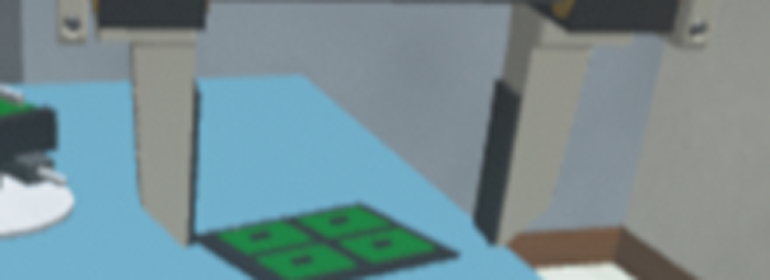

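```bash
python3 - <<'E'
from h import *
from scipy.optimize import least_squares
M=np.array([(85,34),(85,-34),(-67,34),(-67,-34),(-128,23),(-128,-23)])/1000
M=np.c_[M,np.full(6,.053)]
W=np.array([(234,38),(524,38),(243,725),(507,725),(290,938),(460,938)])/5+[240,0]
s=dict(position=np.array([0.53752144,-0.19750734,0.2984045]),ee_rot=arm.observe()['ee_rot'])
o=least_squares(lambda p:(proj(S2W(p,M),*cam('wrist',s))-W).ravel(),[.55,-.1,1.42]); print(o.x,np.degrees(o.x[2])); print(o.fun.reshape(-1,2).round(1).tolist())
o2=least_squares(lambda p:(proj(S2W(p[:3],M+[0,0,p[3]]),*cam('wrist',s))-W).ravel(),[.55,-.1,1.42,0]); print(o2.x);print(o2.fun.reshape(-1,2).round(1).tolist())
print(np.degrees(np.arctan2(.989,.145)))
m=R.from_rotvec(s['ee_rot']).as_matrix();print(np.degrees(np.arctan2(m[1,0],m[0,0])), W2S(o.x,s['position']))
# cassette top z=.047: pad end corners?
C=np.array([(288,723),(464,723)])
E
```

```text
[ 0.55390549 -0.09898847  1.41956917] 81.33532224339112
[[-0.8, 0.6], [0.6, 0.8], [-0.3, -2.5], [0.6, -2.4], [-0.5, 1.7], [0.4, 1.8]]
[ 5.53908460e-01 -9.89784380e-02  1.41956845e+00 -2.36858515e-04]
[[-0.7, 0.7], [0.6, 0.9], [-0.3, -2.6], [0.5, -2.4], [-0.5, 1.6], [0.4, 1.7]]
81.65913313706814
81.45875615984797 [[-0.09986275  0.00135505  0.2984045 ]]
```

```bash
python3 - <<'E'
from h import *
from scipy.optimize import least_squares
M=np.array([(85,34),(85,-34),(-128,23),(-128,-23)])/1000
M=np.c_[M,np.full(4,.053)]
W=np.array([(234,38),(524,38),(290,938),(460,938)])/5+[240,0]
s=dict(position=np.array([0.53752144,-0.19750734,0.2984045]),ee_rot=arm.observe()['ee_rot'])
o=least_squares(lambda p:(proj(S2W(p,M),*cam('wrist',s))-W).ravel(),[.55,-.1,1.42]); print(o.x,np.degrees(o.x[2])); print(o.fun.reshape(-1,2).round(1).tolist())
p=o.x
for q in [(-67,34,53),(-72,34,53),(-72,34,47),(-72,23,47),(-72,23,37),(-65,32,47),(72,32,47),(-128,23,10),(85,25,50)]:
    print(q,((proj(S2W(p,np.array([q])/1000),*cam('wrist',s))-[240,0])*5).round(0))
E
```

```text
[ 0.55417625 -0.09770029  1.41983408] 81.35050057322007
[[-0.7, -0.6], [0.7, -0.5], [-0.5, 0.7], [0.5, 0.8]]
(-67, 34, 53) [[242. 707.]]
(-72, 34, 53) [[242. 727.]]
(-72, 34, 47) [[244. 725.]]
(-72, 23, 47) [[287. 725.]]
(-72, 23, 37) [[289. 721.]]
(-65, 32, 47) [[251. 697.]]
(72, 32, 47) [[242. 105.]]
(-128, 23, 10) [[295. 908.]]
(85, 25, 50) [[270.  39.]]
```

Emit:
apply_moves(targets=[1, 0, 0.004, 0.1, 0, 1, 0, 0, 0.1, 0, 1, 0, 0, 0.1, 0, 1, 0, 0, 0.1, 0, 1, 0, 0, 0.1, 0, 1, 0, 0, 0.06, 0, 1, 0, 0, 0, 0, 1, 0, 0, 0, 0], grip_force=30)

```text
clock: 3.62
position: [0.5401, -0.1978, 0.0757]
ee_rot: [2.377, 2.053, 0.001]
force: [0.7, -0.2, 0.5]
width: 0.182
```

```bash
python3 - <<'E'
from h import *
s,_=snap('wrist','w2'); print(s['clock'],s['position'],s['joints'].round(3),s['force'],s['width']); print(W2S((.55418,-.0977,1.41983),s['position']))
_,im=snap('side','s2')
a=cv2.imread('pics/s2.png')[130:340,250:470]
cv2.imwrite('pics/s2c.png',cv2.resize(a,None,fx=2.8,fy=2.8,interpolation=cv2.INTER_CUBIC))
E
```

```text
3.625 [ 0.54007878 -0.19777405  0.07573269] [ 0.496  0.547 -0.334  1.839  0.242  0.794 -0.109] [ 0.69696806 -0.15503111  0.47692824] 0.18208609635009665
[[-0.10105657 -0.00110965  0.07573269]]
```

View pics/w2.png

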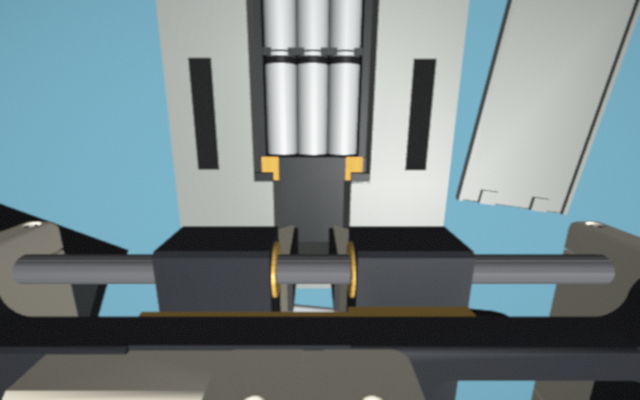

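View pics/s2c.png

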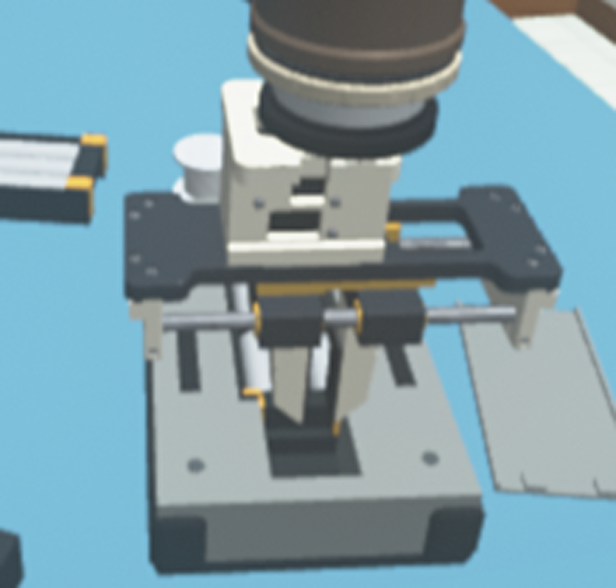

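Emit:
apply_moves(targets=[1, 0, -0.002, 0, 0, 1, 0, 0, 0, 0, 1, 0, 0, 0.04, 0, 1, 0, 0, 0.047, 0, 1, 0, 0, 0.047, 0, 1, 0, 0, 0, 0])

```text
clock: 4.47
position: [0.5371, -0.1971, 0.0191]
ee_rot: [-2.374, -2.053, 0.003]
force: [-0.1, 0.4, 0.5]
width: 0.002
```

```bash
cat >> h.py <<'E'
POSE=(.55418,-.0977,1.41983)
def st():
    s=arm.observe(); f=s['force']; a=POSE[2]
    print('t',round(s['clock'],2),'scope mm',(W2S(POSE,s['position'])*1000).round(1),'Fscope',round(np.cos(a)*f[0]+np.sin(a)*f[1],1),round(-np.sin(a)*f[0]+np.cos(a)*f[1],1),round(f[2],1),'w',round(s['width'],3),'tq',s['ft_torque'].round(2)); return s
E
python3 - <<'E'
from h import *
st()
snap('side','s3')
a=cv2.imread('pics/s3.png')[130:340,250:470]
cv2.imwrite('pics/s3c.png',cv2.resize(a,None,fx=2.8,fy=2.8,interpolation=cv2.INTER_CUBIC))
E
```

```text
t 4.47 scope mm [[-100.9    1.9   19.1]] Fscope 0.4 0.2 0.5 w 0.002 tq [-0.05 -0.08 -0.01]
```

View pics/s3c.png

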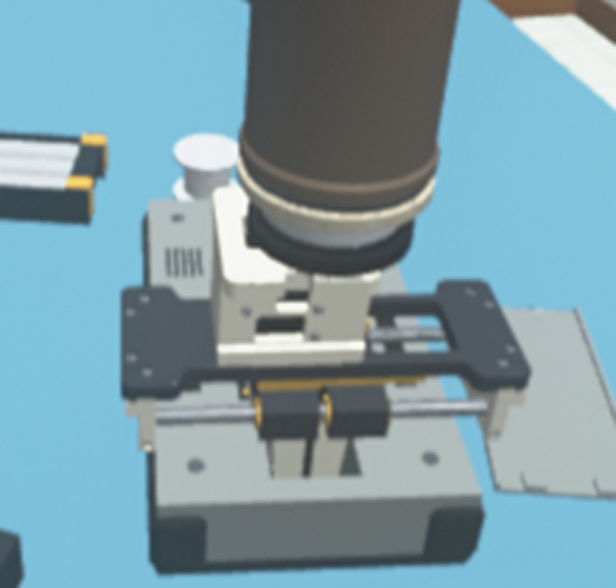

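Emit:
apply_moves(targets=[1, 0.018, 0.004, 0, 0, 1, 0.018, 0, 0, 0, 1, 0, 0, 0, 0, 1, 0, 0, 0, 0])

```text
clock: 5.03
position: [0.5424, -0.1836, 0.0214]
ee_rot: [2.376, 2.055, 0.0]
force: [0.0, 0.3, -0.7]
width: 0.006
```

```bash
python3 - <<'E'
from h import *
st()
E
```

```text
t 5.03 scope mm [[-86.7  -1.2  21.4]] Fscope 0.3 0.0 -0.7 w 0.006 tq [-0.07 -0.05 -0.02]
```

Emit:
apply_moves(targets=[1, 0.012, -0.001, 0, 0, 1, 0.012, 0, 0, 0, 1, 0.009, 0, 0, 0, 1, 0, 0, 0, 0, 1, 0, 0, 0, 0])

```text
clock: 5.65
position: [0.5425, -0.1774, 0.0213]
ee_rot: [2.378, 2.045, -0.009]
force: [-1.3, -18.8, 1.0]
width: 0.003
```

```bash
python3 - <<'E'
from h import *
st()
snap('wrist','w4')
snap('side','s4')
E
```

```text
t 5.65 scope mm [[-80.6  -0.4  21.3]] Fscope -18.8 -1.5 1.0 w 0.003 tq [-4.27  0.35  0.05]
```

View pics/w4.png

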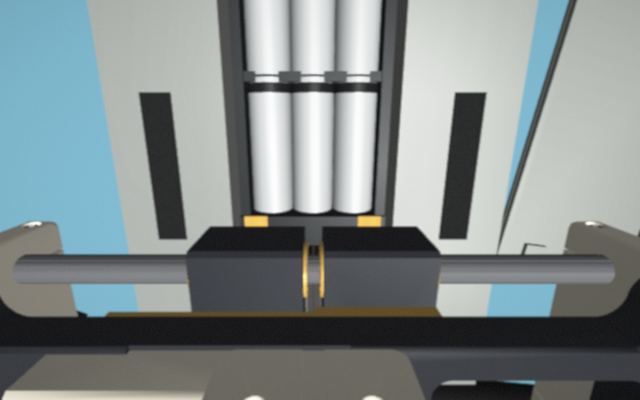

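Emit:
apply_moves(targets=[1, -0.03, 0, 0, 0, 1, 0, 0, -0.018, 0, 1, 0.01, 0, 0, 0, 1, 0.01, 0, 0, 0, 1, 0.01, 0, 0, 0, 1, 0, 0, 0, 0, 1, 0, 0, 0, 0])

```text
clock: 6.62
position: [0.5442, -0.1718, 0.029]
ee_rot: [2.375, 2.052, -0.001]
force: [-1.6, -7.0, 4.2]
width: 0.006
```

```bash
python3 - <<'E'
from h import *
st()
snap('wrist','w5')
E
```

```text
t 6.62 scope mm [[-74.8  -1.3  29. ]] Fscope -7.2 0.5 4.2 w 0.006 tq [-1.67  0.03 -0.02]
```

View pics/w5.png

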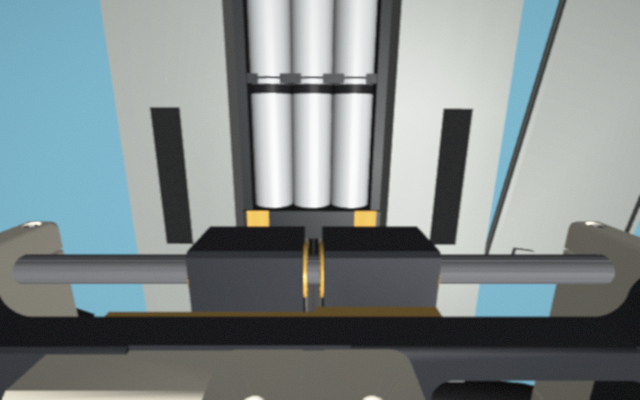

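Emit:
apply_moves(targets=[1, 0.004, -0.001, 0, 0, 1, 0.004, -0.001, 0, 0, 1, 0, 0, 0, 0, 1, 0.001, 0, -0.01, 0, 1, 0.001, 0, -0.01, 0, 1, 0.001, 0, -0.01, 0])

```text
clock: 7.42
position: [0.5435, -0.1682, 0.0406]
ee_rot: [2.376, 2.052, -0.003]
force: [-0.0, -9.6, -1.0]
width: 0.003
```

```bash
python3 - <<'E'
from h import *
st()
snap('wrist','w6')
snap('side','s6')
a=cv2.imread('pics/s6.png')[130:340,250:470]
cv2.imwrite('pics/s6c.png',cv2.resize(a,None,fx=2.8,fy=2.8,interpolation=cv2.INTER_CUBIC))
E
```

```text
t 7.42 scope mm [[-71.3  -0.   40.6]] Fscope -9.5 -1.4 -1.0 w 0.003 tq [-2.31 -0.07 -0.06]
```

View pics/w6.png

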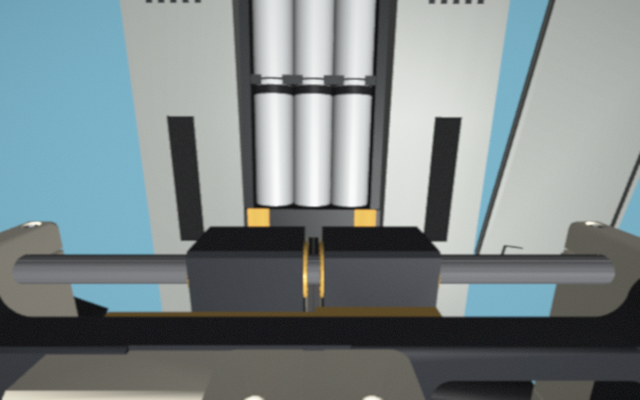

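View pics/s6c.png

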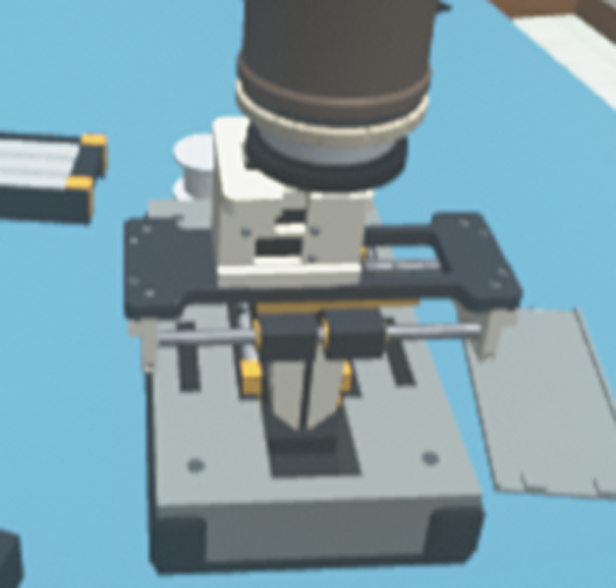

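Emit:
apply_moves(targets=[1, 0.002, -0.001, -0.012, 0, 1, 0.002, 0, -0.012, 0, 1, 0.002, 0, -0.012, 0, 1, 0, 0, 0, 0])

```text
clock: 8.02
position: [0.5439, -0.1657, 0.0554]
ee_rot: [2.375, 2.051, -0.002]
force: [0.0, -10.3, 0.4]
width: 0.006
```

```bash
python3 - <<'E'
from h import *
st()
snap('wrist','w7')
snap('side','s7')
a=cv2.imread('pics/s7.png')[130:340,250:470]
cv2.imwrite('pics/s7c.png',cv2.resize(a,None,fx=2.8,fy=2.8,interpolation=cv2.INTER_CUBIC))
E
```

```text
t 8.03 scope mm [[-68.8  -0.   55.4]] Fscope -10.2 -1.6 0.4 w 0.006 tq [-2.25  0.01 -0.06]
```

View pics/w7.png

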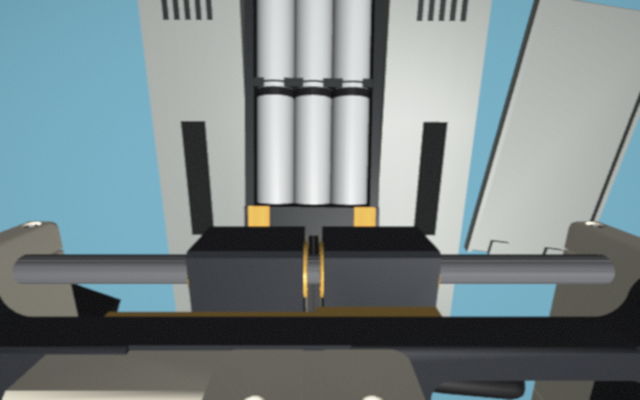

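View pics/s7c.png

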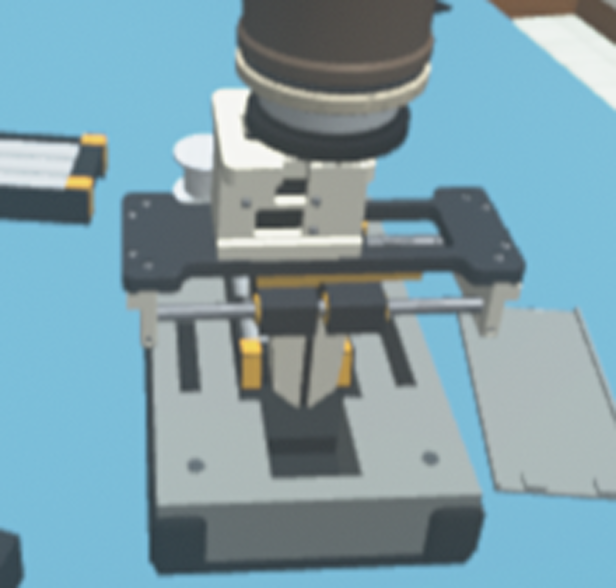

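Emit:
apply_moves(targets=[1, 0.002, 0, -0.012, 0, 1, 0.002, 0, -0.01, 0, 1, 0, 0, 0, 0])

```text
clock: 8.5
position: [0.5441, -0.164, 0.0642]
ee_rot: [2.375, 2.052, -0.002]
force: [0.5, -10.2, 1.3]
width: 0.007
```

```bash
python3 - <<'E'
from h import *
st()
snap('side','s8')
a=cv2.imread('pics/s8.png')[130:340,250:470]
cv2.imwrite('pics/s8c.png',cv2.resize(a,None,fx=2.8,fy=2.8,interpolation=cv2.INTER_CUBIC))
E
```

```text
t 8.5 scope mm [[-67.   -0.   64.2]] Fscope -10.0 -2.0 1.3 w 0.007 tq [-2.19  0.03 -0.07]
```

View pics/s8c.png

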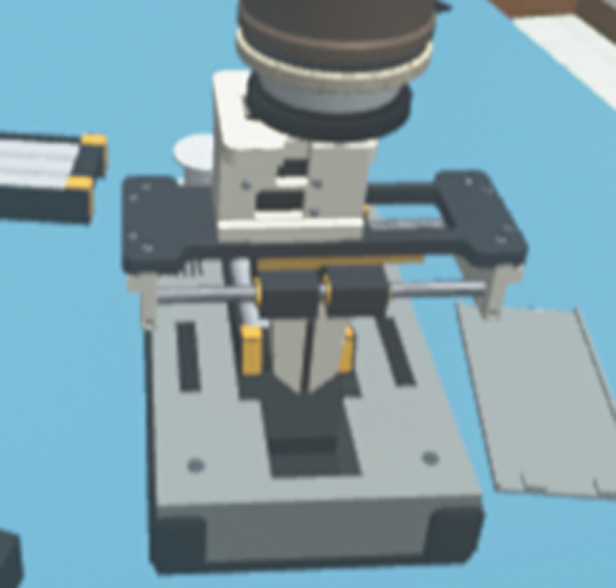

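Emit:
apply_moves(targets=[1, -0.01, 0, 0, 0, 1, -0.01, 0, 0, 0, 1, -0.01, 0, 0, 0, 1, -0.005, 0, 0, 0, 1, 0, 0, 0, 0])

```text
clock: 9.18
position: [0.5416, -0.1755, 0.0634]
ee_rot: [-2.376, -2.055, 0.0]
force: [-0.7, -2.7, -0.6]
width: 0.002
```

```bash
python3 - <<'E'
from h import *
st()
snap('side','s9')
a=cv2.imread('pics/s9.png')[130:340,250:470]
cv2.imwrite('pics/s9c.png',cv2.resize(a,None,fx=2.8,fy=2.8,interpolation=cv2.INTER_CUBIC))
snap('wrist','w9')
E
```

```text
t 9.18 scope mm [[-78.8   0.7  63.4]] Fscope -2.8 0.3 -0.6 w 0.002 tq [-0.73 -0.1  -0.02]
```

View pics/s9c.png

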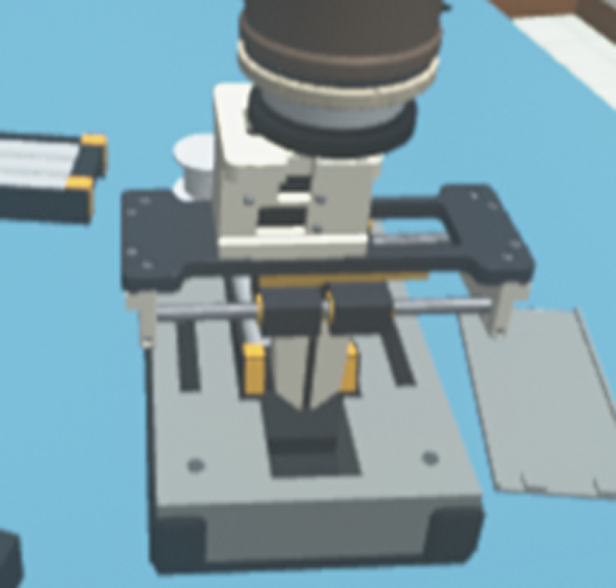

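View pics/w9.png

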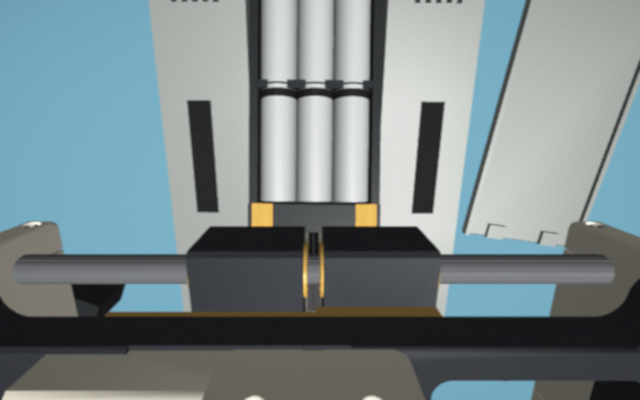

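Emit:
apply_moves(targets=[1, 0, 0, 0.008, 0, 1, -0.012, 0, 0, 0, 1, -0.02, 0, 0, 0, 1, -0.03, 0, 0, 0, 0, -0.03, 0, -0.06, 0, 0, 0, 0, -0.1, 0, 0, 0, 0, -0.1, 0, 0, 0, 0, 0, 0, 0, 0, 0, 0, 0])

```text
clock: 10.4
position: [0.5359, -0.2128, 0.1639]
ee_rot: [-2.377, -2.054, 0.001]
force: [0.1, 0.1, -0.5]
width: 0.498
```

```bash
python3 - <<'E'
from h import *
st()
s,_=snap('wrist','w10');print(repr(s['position']),s['ee_rot'],s['joints'].round(2))
snap('side','s10')
a=cv2.imread('pics/s10.png')[130:340,250:470]
cv2.imwrite('pics/s10c.png',cv2.resize(a,None,fx=2.8,fy=2.8,interpolation=cv2.INTER_CUBIC))
E
```

```text
t 10.4 scope mm [[-116.5    0.8  163.9]] Fscope 0.1 -0.1 -0.5 w 0.498 tq [-0.04 -0.06  0.02]
array([ 0.53587876, -0.21278759,  0.16387521]) [-2.37662391e+00 -2.05416204e+00  7.82069997e-04] [ 0.55  0.45 -0.36  1.75  0.19  0.98 -0.03]
```

View pics/s10c.png

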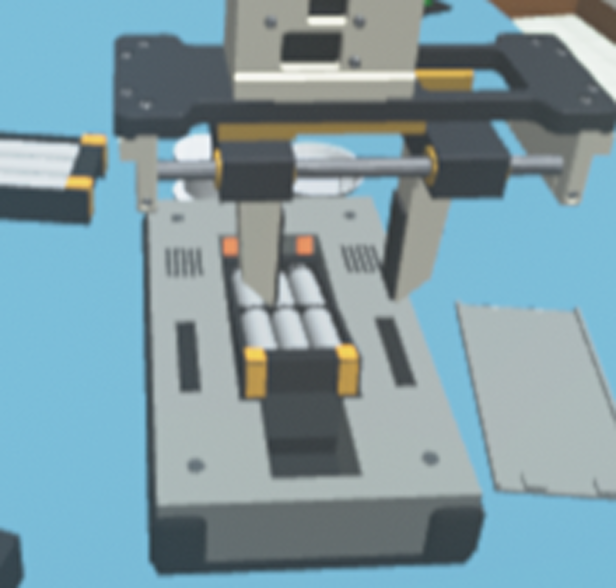

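View pics/w10.png

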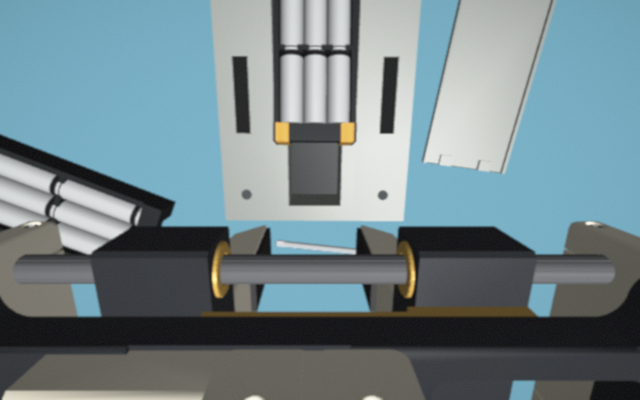

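```bash
python3 - <<'E'
from h import *
a=cv2.imread('pics/w10.png')[0:220,205:430]
cv2.imwrite('pics/w10c.png',cv2.resize(a,None,fx=3.4,fy=3.4,interpolation=cv2.INTER_CUBIC)[:600])
s=dict(position=np.array([ 0.53587876, -0.21278759,  0.16387521]),ee_rot=np.array([-2.37662391e+00 ,-2.05416204e+00 , 7.82069997e-04]))
for xb in (-76,-74,-72,-70):
  th=np.radians(12); P=[]
  for (u,v) in [(0,0),(0,24),(15,24),(0,14)]:
    for y in (32,-32): P.append((xb+u*np.cos(th)+v*np.sin(th),y,53-u*np.sin(th)+v*np.cos(th)))
  print(xb,((proj(S2W(POSE,np.array(P)/1000),*cam('wrist',s))-[205,0])*3.4).round(0).tolist())
P=[(-128,23,53),(-128,-23,53),(-72,23,53),(-72,-23,53)]
print(((proj(S2W(POSE,np.array(P)/1000),*cam('wrist',s))-[205,0])*3.4).round(0).tolist())
E
```

```text
-76 [[248.0, 500.0], [504.0, 502.0], [236.0, 489.0], [518.0, 491.0], [236.0, 422.0], [519.0, 424.0], [241.0, 494.0], [512.0, 496.0]]
-74 [[248.0, 492.0], [505.0, 494.0], [236.0, 480.0], [518.0, 482.0], [236.0, 413.0], [519.0, 415.0], [241.0, 485.0], [512.0, 487.0]]
-72 [[247.0, 484.0], [505.0, 486.0], [235.0, 471.0], [519.0, 473.0], [235.0, 404.0], [519.0, 406.0], [241.0, 477.0], [513.0, 479.0]]
-70 [[247.0, 476.0], [505.0, 478.0], [235.0, 462.0], [519.0, 464.0], [235.0, 395.0], [520.0, 397.0], [240.0, 468.0], [513.0, 470.0]]
[[286.0, 701.0], [462.0, 702.0], [284.0, 484.0], [469.0, 486.0]]
```

View pics/w10c.png

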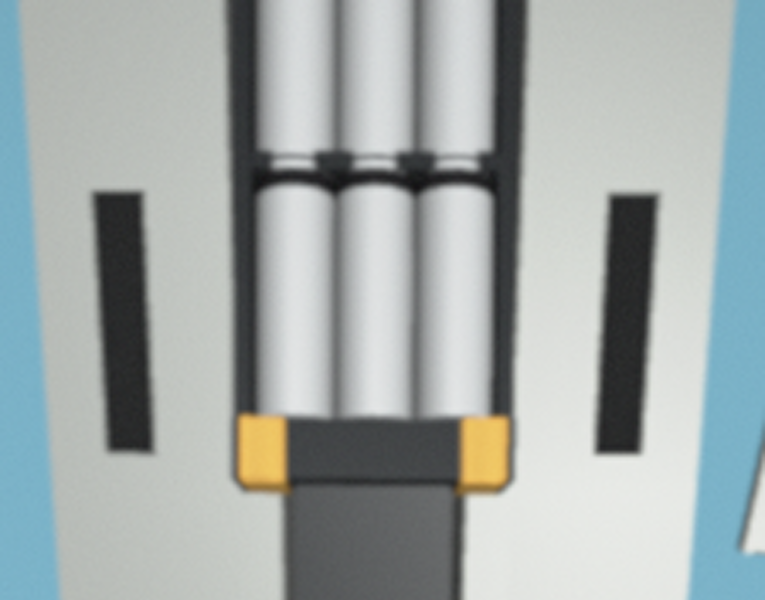

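Emit:
apply_moves(targets=[0, 0.054, 0, 0, 0.003, 0, 0.054, 0, 0, 0, 0, 0.053, 0, 0, 0, 0, 0, 0, 0, 0, 0, 0, 0, 0.1, 0, 0, 0, 0, 0.1, 0, 0, 0, 0, 0.045, 0, 0, 0, 0, 0, 0])

```text
clock: 11.5
position: [0.545, -0.149, 0.0652]
ee_rot: [-2.38, -2.048, 0.003]
force: [0.4, -0.3, 0.5]
width: 0.999
```

```bash
python3 - <<'E'
from h import *
s=st();print(s['ee_rot'])
s,_=snap('wrist','w11')
snap('side','s11')
a=cv2.imread('pics/s11.png')[130:340,250:470]
cv2.imwrite('pics/s11c.png',cv2.resize(a,None,fx=2.8,fy=2.8,interpolation=cv2.INTER_CUBIC))
E
```

```text
t 11.5 scope mm [[-52.1   1.4  65.2]] Fscope -0.3 -0.4 0.5 w 0.999 tq [-0.03 -0.13  0.03]
[-2.37997013 -2.04763115  0.00286887]
```

View pics/s11c.png

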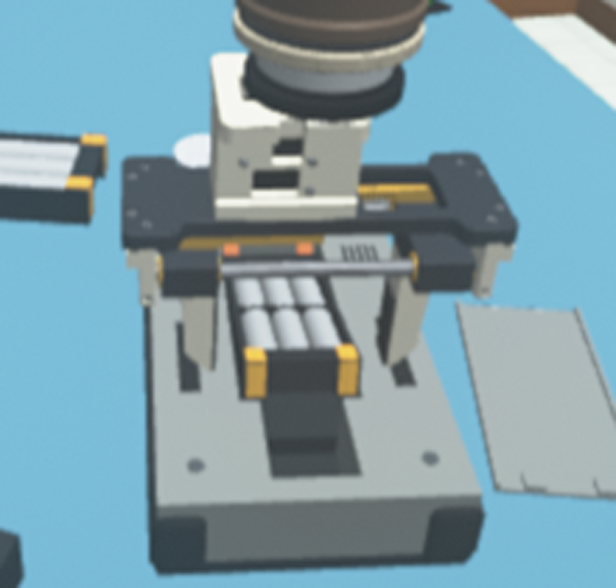

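View pics/w11.png

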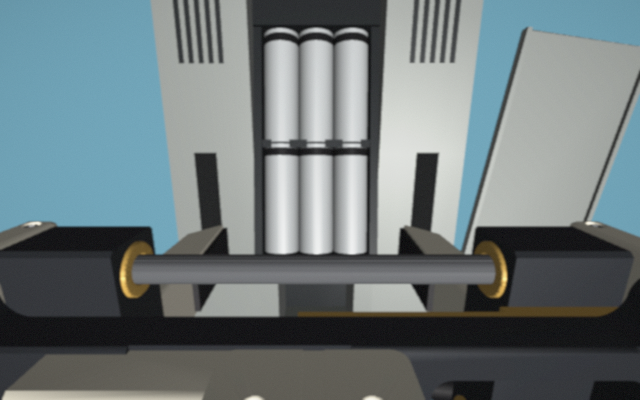

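Emit:
apply_moves(targets=[0, 0, 0.003, 0.01, 0, 0, 0, 0, 0.01, 0, 0, 0, 0, 0, 0, 1, 0, 0, 0, 0, 1, 0, 0, 0, 0, 1, 0, 0, 0, 0, 1, 0, 0, 0, 0, 1, 0, 0, 0, 0], grip_force=55)

```text
clock: 12.6
position: [0.5471, -0.1488, 0.0584]
ee_rot: [2.381, 2.049, -0.0]
force: [-0.6, -0.4, 0.9]
width: 0.693
```

```bash
python3 - <<'E'
from h import *
s=st();print(s['ee_rot'])
s,_=snap('wrist','w12')
snap('side','s12')
a=cv2.imread('pics/s12.png')[130:340,250:470]
cv2.imwrite('pics/s12c.png',cv2.resize(a,None,fx=2.8,fy=2.8,interpolation=cv2.INTER_CUBIC))
E
```

```text
t 12.6 scope mm [[-51.5  -0.7  58.4]] Fscope -0.5 0.5 0.9 w 0.693 tq [-0.06 -0.01 -0.04]
[ 2.38110705e+00  2.04925686e+00 -6.97377853e-05]
```

View pics/s12c.png

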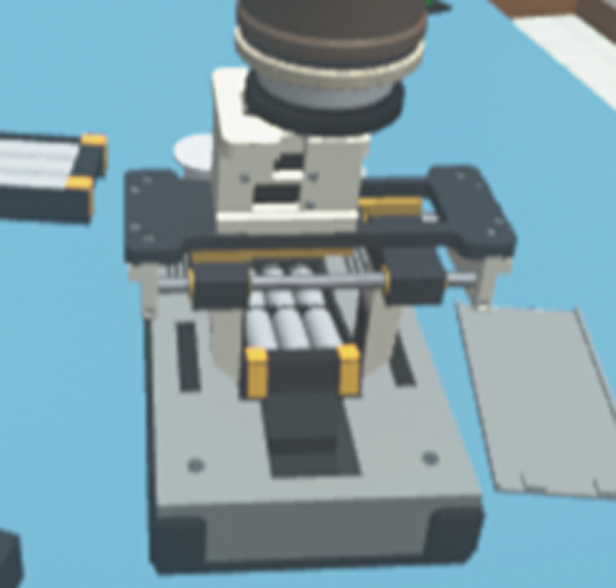

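Emit:
apply_moves(targets=[1, 0, 0, -0.01, 0, 1, 0, 0, -0.015, 0, 1, 0, 0, -0.025, 0, 1, 0, 0, -0.04, 0, 1, 0, 0, -0.06, 0, 1, 0, 0, -0.06, 0, 1, 0, 0, 0, 0])

```text
clock: 13.58
position: [0.5487, -0.1488, 0.1449]
ee_rot: [2.378, 2.047, 0.004]
force: [-0.2, -0.2, -3.4]
width: 0.695
```

```bash
python3 - <<'E'
from h import *
s=st();print(s['ee_rot'])
s,_=snap('wrist','w13')
snap('side','s13')
E
```

```text
t 13.57 scope mm [[-51.4  -2.2 144.9]] Fscope -0.2 0.1 -3.4 w 0.695 tq [-0.18 -0.07 -0.04]
[2.37818498 2.04699421 0.00434215]
```

View pics/s13.png

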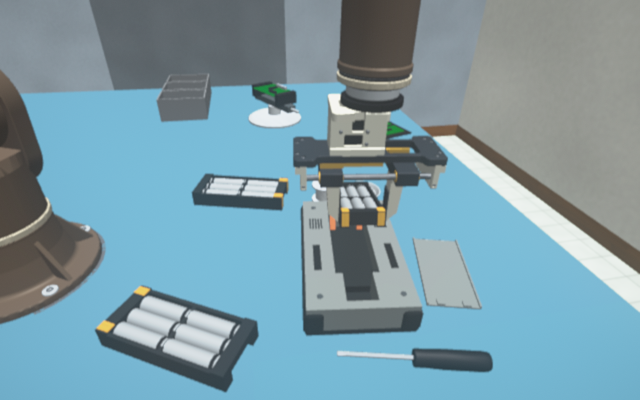

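View pics/w13.png

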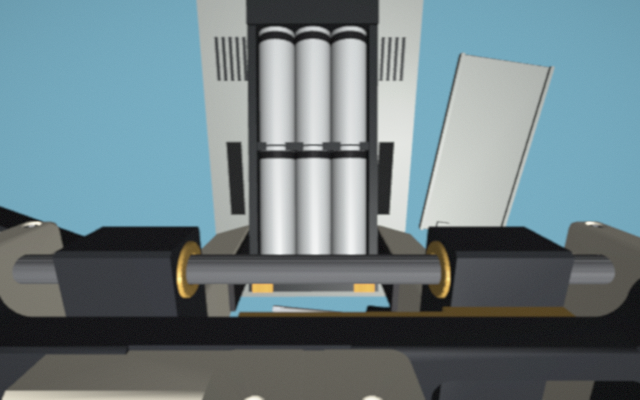

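```bash
python3 - <<'E'
import cv2,numpy as np
a=cv2.imread('pics/w12.png')[0:300,230:400];b=cv2.imread('pics/w13.png')[0:300,230:400]
cv2.imwrite('pics/cmp.png',cv2.resize(np.hstack([a,b]),None,fx=2,fy=2))
E
```

```text
(no output)
```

View pics/cmp.png

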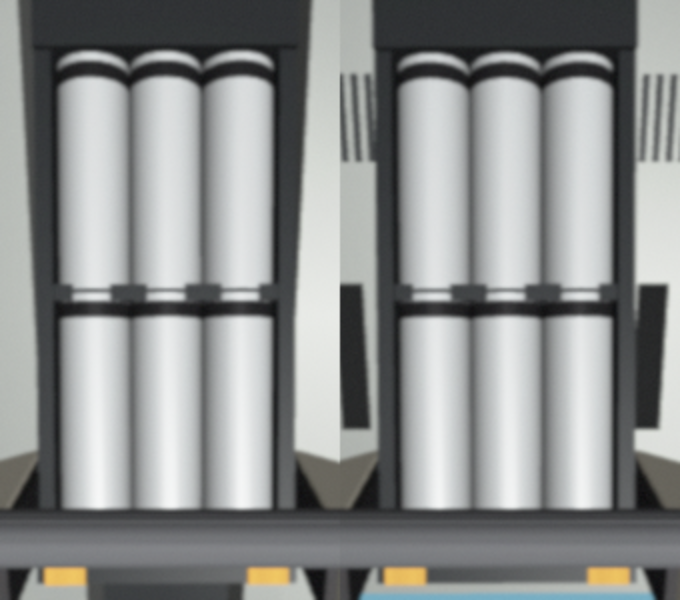

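Emit:
apply_moves(targets=[1, 0, 0, 0, -0.1, 1, 0, 0, 0, -0.1, 1, 0, 0, 0, -0.1, 1, 0, 0, 0, -0.1, 1, 0, 0, 0, -0.1, 1, 0, 0, 0, -0.1, 1, 0, 0, 0, -0.1, 1, 0, 0, 0, -0.1, 1, 0, 0, 0, -0.1, 1, 0, 0, 0, -0.1, 1, 0, 0, 0, -0.1, 1, 0, 0, 0, -0.1, 1, 0, 0, 0, -0.1, 1, 0, 0, 0, -0.1, 1, 0, 0, 0, -0.1, 1, 0, 0, 0, -0.1, 1, 0, 0, 0, 0])

```text
clock: 15.8
position: [0.5465, -0.1486, 0.1411]
ee_rot: [1.212, -2.898, -0.003]
force: [0.2, -0.1, -3.4]
width: 0.69
```

```bash
cat >> h.py <<'E'
def yaw(s):
    m=R.from_rotvec(s['ee_rot']).as_matrix(); return np.degrees(np.arctan2(m[1,0],m[0,0]))
E
python3 - <<'E'
from h import *
s=st();print(yaw(s),s['ee_rot'],s['joints'].round(2))
E
```

```text
t 15.8 scope mm [[-51.5  -0.  141.1]] Fscope -0.1 -0.3 -3.4 w 0.69 tq [ 0.28 -0.21 -0.03]
-134.61960687042244 [ 1.21150906 -2.8975986  -0.00301707] [ 0.83  0.63 -0.99  1.76  0.59  1.08  2.  ]
```

Emit:
apply_moves(targets=[1, 0, 0, 0, -0.1, 1, 0, 0, 0, -0.1, 1, 0, 0, 0, -0.1, 1, 0, 0, 0, -0.1, 1, -0.056, 0, 0, 0, 1, -0.056, 0, 0, 0, 1, -0.056, 0, 0, 0, 1, -0.056, 0, 0, 0, 1, -0.056, 0, 0, 0, 1, 0, 0, 0, 0, 1, 0, 0, 0, 0])

```text
clock: 17.18
position: [0.5635, -0.0386, 0.1418]
ee_rot: [2.046, -2.382, -0.0]
force: [0.2, -0.3, -4.1]
width: 0.69
```

```bash
python3 - <<'E'
from h import *
s=st();print(yaw(s),s['joints'].round(2))
s,_=snap('wrist','w14'); print(repr(s['position']),repr(s['ee_rot']))
snap('side','s14'); st()
E
```

```text
t 17.18 scope mm [[ 59.9  -0.3 141.8]] Fscope -0.2 -0.2 -4.1 w 0.69 tq [ 0.34 -0.05  0.05]
-98.68939053116318 [ 0.7   0.69 -1.12  1.76  0.69  1.14  2.35]
array([ 0.56347112, -0.03855843,  0.14181422]) array([ 2.04601995e+00, -2.38247523e+00, -2.02316273e-04])
t 17.27 scope mm [[ 59.4  -0.4 141.9]] Fscope -0.1 -0.4 -3.8 w 0.697 tq [ 0.31 -0.01 -0.03]
```

View pics/s14.png

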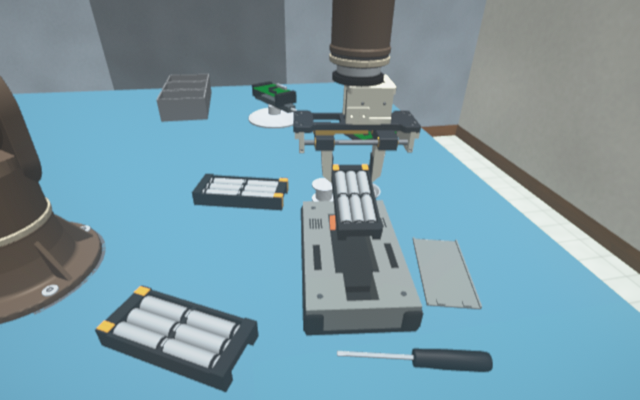

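View pics/w14.png

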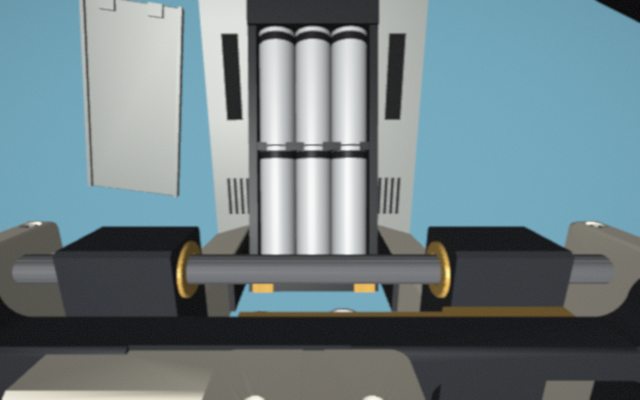

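Emit:
apply_moves(targets=[1, 0, 0, 0.05, 0, 1, 0, 0, 0.05, 0, 1, 0, 0, 0.045, 0, 1, 0, 0, 0, 0, 1, 0, 0, 0, 0])

```text
clock: 17.9
position: [0.564, -0.0376, 0.0845]
ee_rot: [-2.05, 2.38, 0.0]
force: [-0.3, 0.8, -3.8]
width: 0.692
```

```bash
python3 - <<'E'
from h import *
s=st();print(yaw(s))
s,_=snap('wrist','w15')
snap('side','s15'); snap('top','t15')
a=cv2.imread('pics/s15.png')[150:330,270:430]
b=cv2.imread('pics/t15.png')[125:240,310:470]
cv2.imwrite('pics/s15c.png',cv2.resize(a,None,fx=3.3,fy=3.3,interpolation=cv2.INTER_CUBIC))
E
```

```text
t 17.9 scope mm [[60.9 -0.7 84.5]] Fscope 0.7 0.4 -3.8 w 0.692 tq [ 0.34 -0.08 -0.  ]
-98.54323369066881
```

View pics/s15c.png

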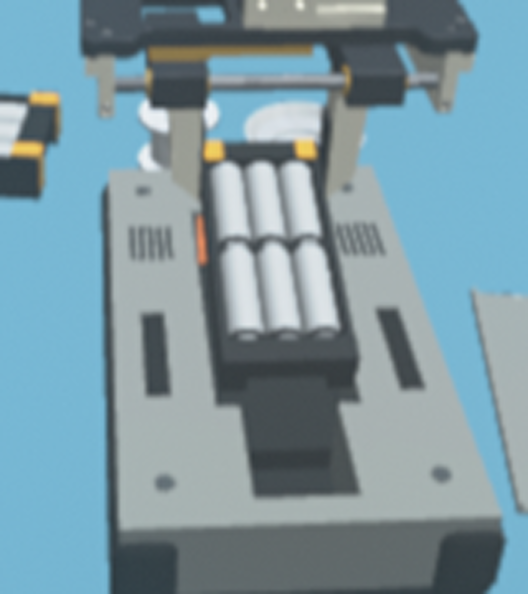

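View pics/w15.png

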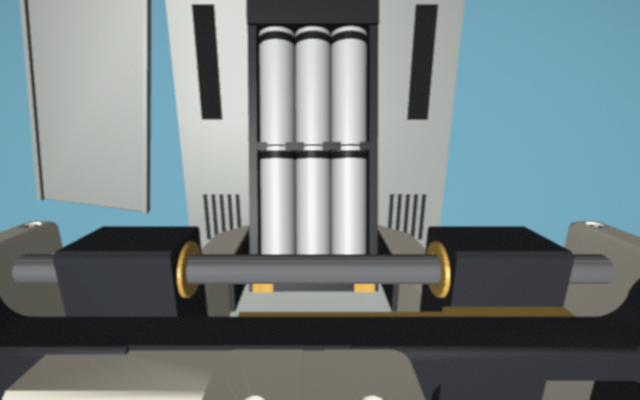

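```bash
python3 - <<'E'
from h import *
for xb in (-62,-58,-54):
  P=[(xb,32,49.5),(xb,-32,49.5),(xb-5,32,73),(xb-5,-32,73)]
  print(xb,((proj(S2W(POSE,np.array(P)/1000),*cam('side'))-[270,150])*3.3).round(0).tolist())
print(((proj(S2W(POSE,np.array([(-72,34,53),(-67,-34,53),(-72,-34,53),(-128,23,53),(-128,-23,53)])/1000),*cam('side'))-[270,150])*3.3).round(0).tolist())
a=cv2.imread('pics/s15.png')[240:300,325:385]
cv2.imwrite('pics/s15d.png',cv2.resize(a,None,fx=10,fy=10,interpolation=cv2.INTER_CUBIC))
E
```

```text
-62 [[217.0, 397.0], [353.0, 394.0], [221.0, 366.0], [360.0, 363.0]]
-58 [[217.0, 391.0], [351.0, 388.0], [220.0, 360.0], [358.0, 357.0]]
-54 [[216.0, 385.0], [350.0, 382.0], [219.0, 355.0], [357.0, 351.0]]
[[215.0, 407.0], [360.0, 395.0], [362.0, 403.0], [254.0, 500.0], [362.0, 497.0]]
```

View pics/s15d.png

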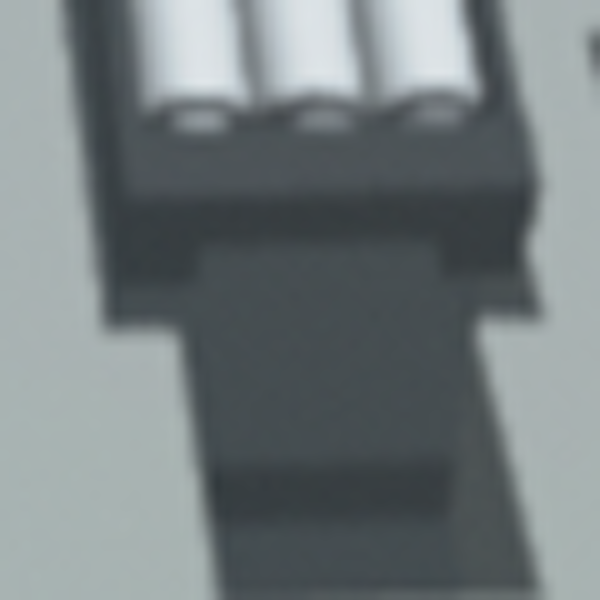

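Emit:
apply_moves(targets=[1, 0, 0.002, 0.015, 0, 1, 0, 0, 0.016, 0, 1, 0, 0, 0.015, 0, 1, 0, 0, 0.014, 0, 1, 0, 0, 0, 0])

```text
clock: 18.68
position: [0.5627, -0.0378, 0.0597]
ee_rot: [2.049, -2.38, -0.001]
force: [0.4, 0.5, -3.2]
width: 0.692
```

```bash
python3 - <<'E'
from h import *
s=st();print(yaw(s))
s,_=snap('wrist','w16')
snap('side','s16')
a=cv2.imread('pics/s16.png')[150:330,270:430]
cv2.imwrite('pics/s16c.png',cv2.resize(a,None,fx=3.3,fy=3.3,interpolation=cv2.INTER_CUBIC))
st()
E
```

```text
t 18.68 scope mm [[60.4  0.6 59.7]] Fscope 0.5 -0.3 -3.2 w 0.692 tq [ 0.33 -0.03 -0.02]
-98.55231492037946
t 18.77 scope mm [[60.7  0.3 60.3]] Fscope 0.1 -0.2 -3.9 w 0.692 tq [ 0.29 -0.06  0.03]
```

View pics/s16c.png

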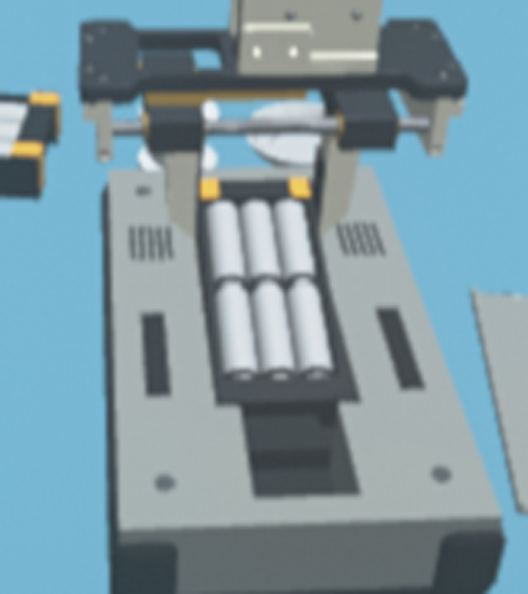

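View pics/w16.png

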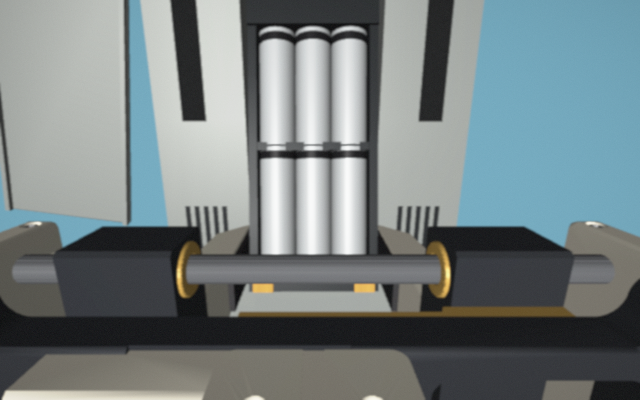

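Emit:
apply_moves(targets=[1, 0, 0, 0.003, 0, 1, 0, 0, 0.001, 0, 1, 0.008, 0, 0, 0, 1, 0.006, 0, 0, 0, 1, 0, 0, 0, 0])

```text
clock: 19.4
position: [0.5621, -0.0439, 0.0587]
ee_rot: [2.049, -2.381, 0.0]
force: [0.2, 0.1, -2.3]
width: 0.69
```

```bash
python3 - <<'E'
from h import *
s=st();print(yaw(s))
snap('side','s17')
a=cv2.imread('pics/s17.png')[150:330,270:430]
cv2.imwrite('pics/s17c.png',cv2.resize(a,None,fx=3.3,fy=3.3,interpolation=cv2.INTER_CUBIC))
st()
E
```

```text
t 19.4 scope mm [[54.4  0.2 58.7]] Fscope 0.1 -0.2 -2.3 w 0.69 tq [ 0.16 -0.02 -0.06]
-98.59490138250645
t 19.45 scope mm [[54.6  0.3 58.7]] Fscope -0.3 0.2 -3.0 w 0.694 tq [ 0.18 -0.06 -0.  ]
```

View pics/s17c.png

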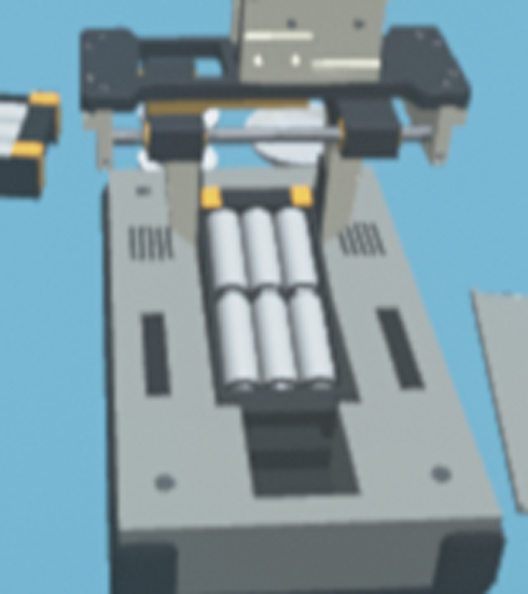

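Emit:
apply_moves(targets=[1, 0.006, 0, 0, 0, 1, 0.003, 0, 0, 0, 1, 0, 0, 0, 0])

```text
clock: 19.82
position: [0.5618, -0.0459, 0.059]
ee_rot: [-2.049, 2.379, 0.001]
force: [1.0, 4.9, -1.6]
width: 0.692
```

```bash
python3 - <<'E'
from h import *
s=st();print(yaw(s))
snap('side','s18')
a=cv2.imread('pics/s18.png')[150:330,270:430]
cv2.imwrite('pics/s18c.png',cv2.resize(a,None,fx=3.3,fy=3.3,interpolation=cv2.INTER_CUBIC))
st()
E
```

```text
t 19.82 scope mm [[52.3  0.2 59. ]] Fscope 5.0 -0.2 -1.6 w 0.692 tq [ 1.33 -0.07 -0.1 ]
-98.52274165698994
t 19.88 scope mm [[52.3  0.2 59. ]] Fscope 4.5 0.3 -2.2 w 0.69 tq [ 1.33 -0.12 -0.19]
```

View pics/s18c.png

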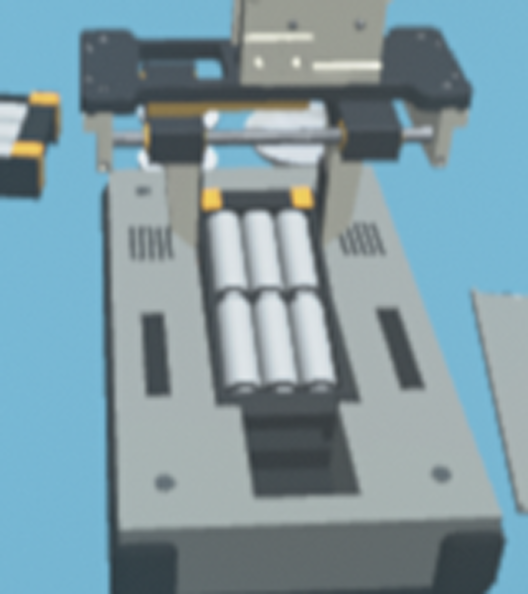

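Emit:
apply_moves(targets=[0, -0.001, 0, 0, 0, 0, 0, 0, 0, 0, 0, 0, 0, 0, 0, 0, 0, 0, 0, 0, 0, 0, 0, -0.05, 0, 0, 0, 0, -0.1, 0, 0, 0, 0, -0.1, 0, 0, 0, 0, 0, 0])

```text
clock: 20.88
position: [0.5636, -0.0456, 0.1631]
ee_rot: [-2.047, 2.377, -0.006]
force: [0.5, -0.5, 0.5]
width: 0.997
```

```bash
python3 - <<'E'
from h import *
s=st();print(yaw(s))
snap('wrist','w19')
snap('side','s19')
a=cv2.imread('pics/s19.png')[150:330,270:430]
cv2.imwrite('pics/s19c.png',cv2.resize(a,None,fx=3.3,fy=3.3,interpolation=cv2.INTER_CUBIC))
st()
E
```

```text
t 20.88 scope mm [[ 53.   -1.5 163.1]] Fscope -0.5 -0.6 0.5 w 0.997 tq [ 0.19 -0.02 -0.06]
-98.54704773961033
t 20.98 scope mm [[5.160e+01 1.000e-01 1.597e+02]] Fscope -0.6 -0.1 -0.8 w 1.001 tq [ 0.14 -0.04  0.03]
```

View pics/s19c.png

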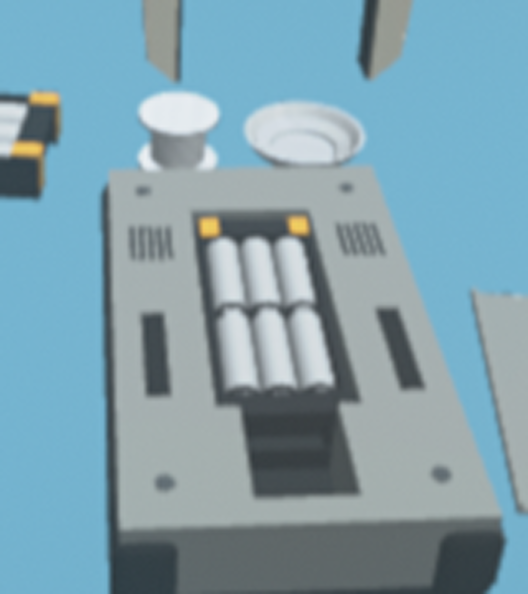

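View pics/w19.png

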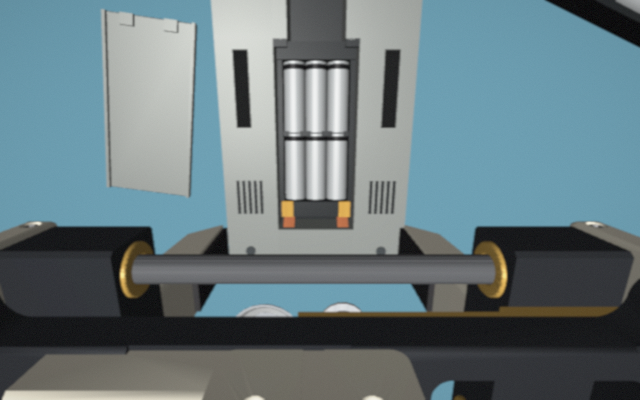

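Emit:
apply_moves(targets=[1, -0.013, 0.001, 0, 0, 1, -0.013, 0, 0, 0, 1, 0, 0, 0.07, 0, 1, 0, 0, 0.07, 0, 1, 0, 0, 0.05, 0, 1, 0, 0, 0, 0, 1, 0, 0, 0, 0, 1, 0, 0, 0, 0, 1, 0, 0, 0, 0], grip_force=30)

```text
clock: 22.1
position: [0.5632, -0.0362, 0.0834]
ee_rot: [-2.049, 2.381, -0.001]
force: [0.5, -0.4, 0.5]
width: 0.072
```

```bash
python3 - <<'E'
from h import *
s=st();print(yaw(s))
snap('side','s20')
a=cv2.imread('pics/s20.png')[150:330,270:430]
cv2.imwrite('pics/s20c.png',cv2.resize(a,None,fx=3.3,fy=3.3,interpolation=cv2.INTER_CUBIC))
st()
E
```

```text
t 22.1 scope mm [[62.1  0.4 83.4]] Fscope -0.3 -0.5 0.5 w 0.072 tq [0.14 0.   0.02]
-98.57038513186485
t 22.15 scope mm [[62.1  0.4 83.3]] Fscope 0.3 -0.6 -0.2 w 0.033 tq [ 0.15 -0.02  0.01]
```

View pics/s20c.png

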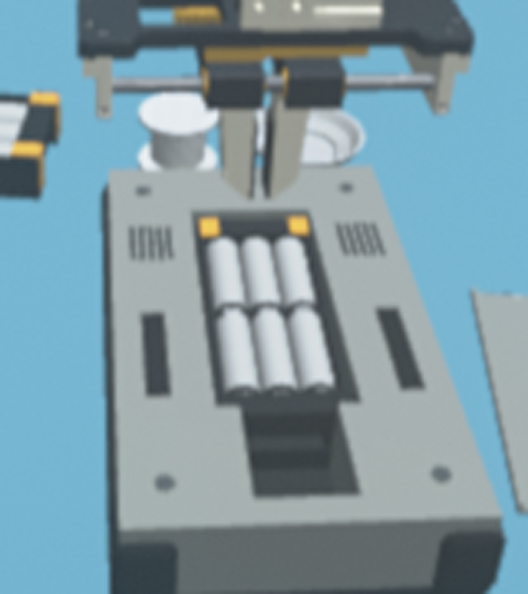

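Now press down in small steps.

Emit:
apply_moves(targets=[1, 0, 0, 0.02, 0, 1, 0, 0, 0.02, 0, 1, 0, 0, 0.015, 0, 1, 0, 0, 0.01, 0, 1, 0, 0, 0.01, 0, 1, 0, 0, 0, 0])

```text
clock: 22.9
position: [0.5626, -0.0362, 0.0524]
ee_rot: [2.049, -2.381, -0.0]
force: [-0.9, 0.4, -0.5]
width: 0.005
```

```bash
python3 - <<'E'
from h import *
s=st()
E
```

```text
t 22.9 scope mm [[62.1  0.9 52.4]] Fscope 0.2 0.9 -0.5 w 0.005 tq [ 0.11 -0.04  0.02]
```

Emit:
apply_moves(targets=[1, 0, 0, 0.008, 0, 1, 0, 0, 0.006, 0, 1, 0, 0, 0, 0])

```text
clock: 23.28
position: [0.5628, -0.0362, 0.0474]
ee_rot: [2.049, -2.381, 0.001]
force: [-1.9, -0.7, 5.1]
width: 0.001
```

```bash
python3 - <<'E'
from h import *
s=st()
E
```

```text
t 23.27 scope mm [[62.1  0.7 47.4]] Fscope -0.9 1.8 5.1 w 0.001 tq [0.02 0.36 0.01]
```

Emit:
apply_moves(targets=[1, 0, 0, 0.004, 0, 1, 0, 0, 0.004, 0, 1, 0, 0, 0, 0])

```text
clock: 23.65
position: [0.5629, -0.0361, 0.0471]
ee_rot: [2.049, -2.38, 0.004]
force: [-14.0, -4.8, 40.1]
width: 0.004
```

```bash
python3 - <<'E'
from h import *
s=st()
E
```

```text
t 23.65 scope mm [[62.2  0.6 47.1]] Fscope -6.8 13.1 40.1 w 0.004 tq [-0.93  2.98 -0.04]
```

Emit:
apply_moves(targets=[1, 0, 0, -0.01, 0, 1, 0, 0, -0.04, 0, 1, 0, 0, -0.08, 0, 1, 0, 0, -0.1, 0, 1, -0.06, 0, -0.1, 0, 1, -0.04, 0, 0, 0, 1, 0, 0, 0, 0])

```text
clock: 24.52
position: [0.5686, 0.0046, 0.176]
ee_rot: [-2.052, 2.379, -0.0]
force: [0.6, 0.2, -0.6]
width: 0.003
```

```bash
python3 - <<'E'
from h import *
s=st()
s,_=snap('wrist','w21'); print(repr(s['position']),repr(s['ee_rot']))
snap('side','s21')
a=cv2.imread('pics/s21.png')[190:300,310:410]
cv2.imwrite('pics/s21c.png',cv2.resize(a,None,fx=5.4,fy=5.4,interpolation=cv2.INTER_CUBIC))
a=cv2.imread('pics/w21.png')[0:260,210:420]
cv2.imwrite('pics/w21c.png',cv2.resize(a,None,fx=3.6,fy=3.6,interpolation=cv2.INTER_CUBIC)[:600])
cv2.imwrite('pics/w21d.png',cv2.resize(a,None,fx=3.6,fy=3.6,interpolation=cv2.INTER_CUBIC)[400:])
E
```

```text
t 24.52 scope mm [[103.3   1.1 176. ]] Fscope 0.3 -0.5 -0.6 w 0.003 tq [ 0.07 -0.05  0.01]
array([0.56857807, 0.00458597, 0.17600304]) array([-2.05200983e+00,  2.37854335e+00, -4.09062455e-05])
```

View pics/s21c.png

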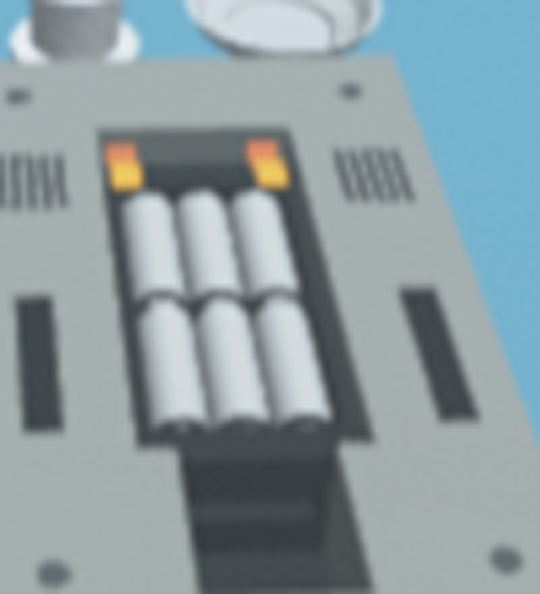

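View pics/w21c.png

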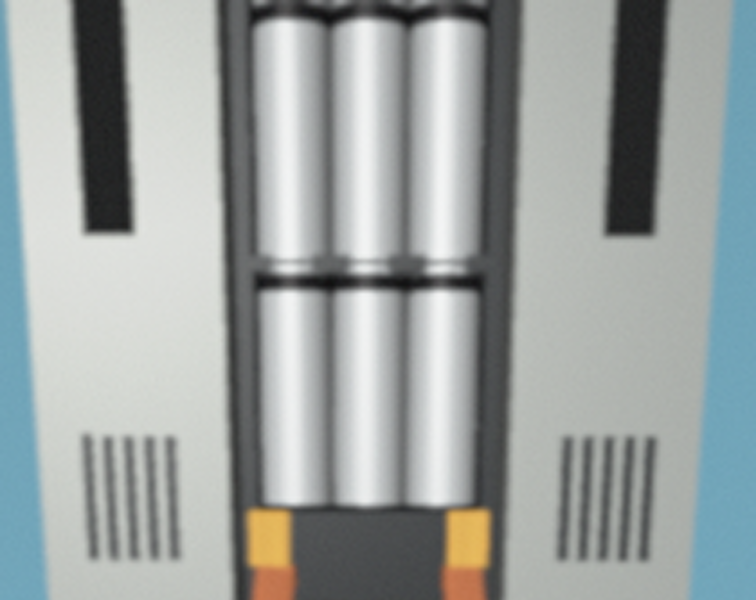

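View pics/w21d.png

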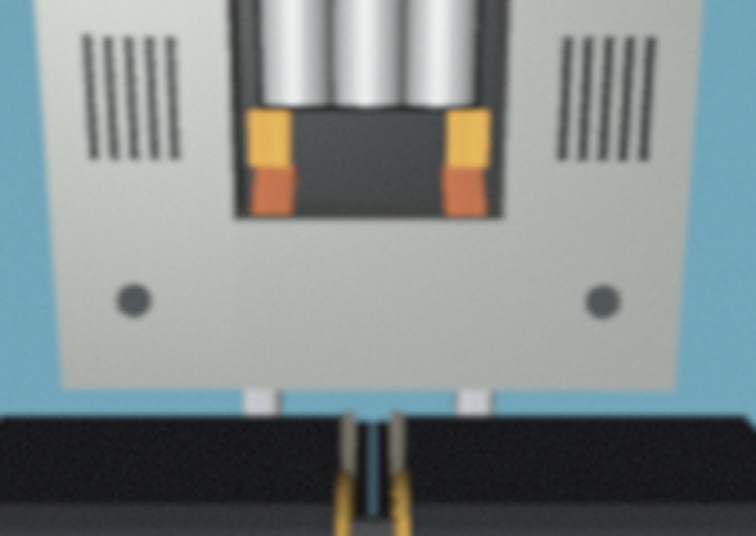

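```bash
python3 - <<'E'
from h import *
s=dict(position=np.array([0.56857807, 0.00458597, 0.17600304]),ee_rot=np.array([-2.05200983e+00,  2.37854335e+00, -4.09062455e-05]))
P=[(85,34,53),(85,-34,53),(72,25,47),(57,25,47),(72,25,51),(57,25,51),(77,25,47)]
q=proj(S2W(POSE,np.array(P)/1000),*cam('wrist',s)); print(((q-[210,0])*3.6-[0,400]).round(0))
a=cv2.imread('pics/w21.png')
q=proj(S2W(POSE,np.array([(-72,34,53),(-67,34,53),(-72,32,47),(-57,0,47)])/1000),*cam('side'));print(((q-[310,190])*5.4).round())
a=cv2.imread('pics/s21.png')[255:295,325:385]
cv2.imwrite('pics/s21d.png',cv2.resize(a,None,fx=12,fy=12,interpolation=cv2.INTER_CUBIC))
E
```

```text
[[498. 216.]
 [227. 215.]
 [461. 161.]
 [463. 101.]
 [463. 163.]
 [464. 102.]
 [461. 181.]]
[[136. 450.]
 [135. 437.]
 [143. 465.]
 [248. 425.]]
```

View pics/s21d.png

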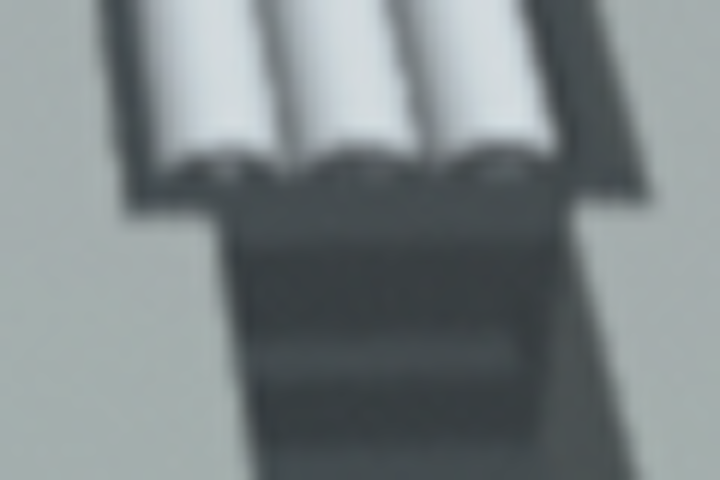

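```bash
python3 - <<'E'
from h import *
def back(px,s,z):
    K,Rc,t=cam('wrist',s); d=Rc@np.linalg.inv(K)@np.array([px[0],px[1],1]); return W2S(POSE,t+d*(z-t[2])/d[2])[0]*1000
s1=dict(position=np.array([0.53752144,-0.19750734,0.2984045]),ee_rot=np.array([-2.377,-2.053,0]))
s2=dict(position=np.array([0.56857807, 0.00458597, 0.17600304]),ee_rot=np.array([-2.05200983e+00,  2.37854335e+00, -4.09062455e-05]))
f=lambda c,r:(c/5+240,r/5)
for n,c in dict(rim85=(375,38),capend=(375,170),divider=(375,450),cellend_tab=(375,665),brass_in=(275,668),brass_end=(275,710),rim_scoop=(375,938)).items(): print('init',n,back(f(*c),s1,.053 if 'rim' in n else .047).round(1))
g=lambda c,r:(c/3.6+210,r/3.6)
for n,c in dict(rim85=(365,616),brass_out=(270,567),brass_in=(270,509),divider=(365,282),cap=(365,5)).items(): print('fin',n,back(g(*c),s2,.053 if 'rim' in n else .047).round(1))
E
```

```text
init rim85 [85.  -0.8 53. ]
init capend [58.8 -1.  47. ]
init divider [-4.2 -1.4 47. ]
init cellend_tab [-56.3  -1.8  47. ]
init brass_in [-57.2  23.7  47. ]
init brass_end [-67.8  23.8  47. ]
init rim_scoop [-126.5   -2.3   53. ]
fin rim85 [85.2  0.7 53. ]
fin brass_out [ 73.8 -23.5  47. ]
fin brass_in [ 59.2 -23.2  47. ]
fin divider [ 5.7  0.4 47. ]
fin cap [-53.    0.2  47. ]
```

Emit:
apply_moves(targets=[1, 0.09, 0, 0, 0, 1, 0.09, 0, 0, 0, 1, 0.09, 0, 0.03, 0, 1, 0, 0, 0.08, 0, 1, 0, 0, 0.08, 0, 1, 0, 0, 0, 0, 1, 0, 0, 0, 0])

```text
clock: 25.5
position: [0.5529, -0.1035, 0.1005]
ee_rot: [-2.049, 2.381, 0.0]
force: [0.2, 0.6, 0.8]
width: 0.004
```

```bash
python3 - <<'E'
from h import *
s=st()
s,_=snap('wrist','w22'); print(repr(s['position']),repr(s['ee_rot']))
a=cv2.imread('pics/w22.png')[40:210,200:420]
cv2.imwrite('pics/w22c.png',cv2.resize(a,None,fx=3.5,fy=3.5,interpolation=cv2.INTER_CUBIC))
P=[(-72,23,53),(-72,-23,53),(-67,34,53),(-67,-34,53),(-72,19,47),(-72,-19,47),(-70,19,47),(-57,19,47)]
q=proj(S2W(POSE,np.array(P)/1000),*cam('wrist',s)); print(((q-[200,40])*3.5).round(0).tolist())
E
```

```text
t 25.5 scope mm [[ -5.9   0.4 100.5]] Fscope 0.6 -0.1 0.8 w 0.004 tq [ 0.14 -0.06  0.  ]
array([ 0.55287625, -0.10349503,  0.10048462]) array([-2.04916035e+00,  2.38092622e+00,  3.13737292e-04])
[[515.0, 270.0], [261.0, 269.0], [575.0, 298.0], [201.0, 298.0], [491.0, 270.0], [286.0, 269.0], [490.0, 281.0], [489.0, 351.0]]
```

View pics/w22c.png

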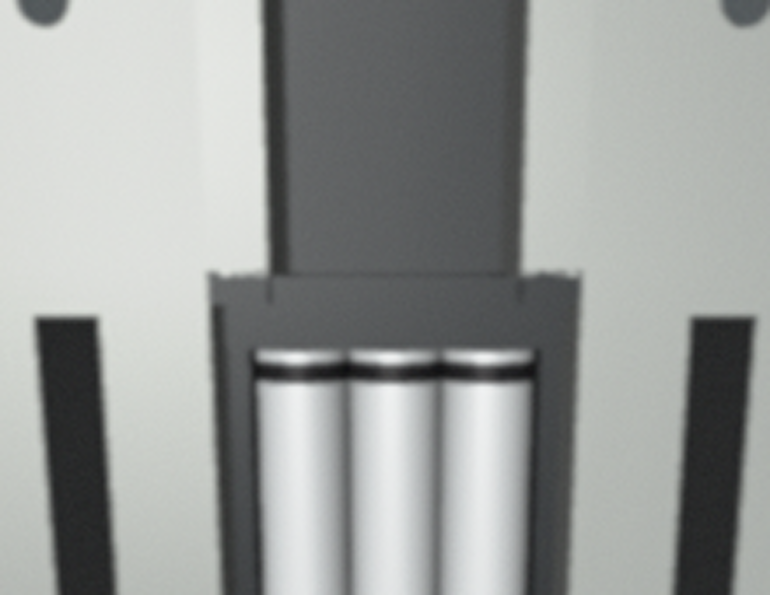

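Emit:
apply_moves(targets=[1, 0, 0, -0.1, 0, 1, 0, 0, -0.12, 0, 1, -0.1, 0, -0.1, 0, 1, -0.15, 0, 0, 0, 1, -0.15, 0, 0, 0, 1, -0.1, 0, 0, 0, 1, 0, 0, 0, 0, 1, 0, 0, 0, 0])

```text
clock: 26.55
position: [0.5827, 0.0939, 0.2286]
ee_rot: [-2.049, 2.381, -0.002]
force: [0.7, 0.7, -0.1]
width: 0.008
```

```bash
python3 - <<'E'
from h import *
s=st()
_,t=snap('top','t23'); _,b=snap('side','s23')
a=cv2.imread('pics/s0.png') 
for n,m in(('top0','t23'),('side0','s23')):
    d=cv2.absdiff(cv2.imread(f'pics/{n}.png'),cv2.imread(f'pics/{m}.png')); cv2.imwrite(f'pics/d_{m}.png',np.vstack([cv2.imread(f'pics/{m}.png'),cv2.convertScaleAbs(d,alpha=2)])[:,:][::1] if False else cv2.resize(np.vstack([cv2.imread(f'pics/{m}.png'),cv2.convertScaleAbs(d,alpha=2)]),None,fx=.74,fy=.74))
a=cv2.imread('pics/s23.png')[190:300,310:410]
cv2.imwrite('pics/s23c.png',cv2.resize(a,None,fx=5.4,fy=5.4,interpolation=cv2.INTER_CUBIC))
E
```

```text
t 26.55 scope mm [[193.7   0.6 228.6]] Fscope 0.8 -0.6 -0.1 w 0.008 tq [ 0.12  0.   -0.02][ WARN:0@1.152] global loadsave.cpp:275 findDecoder imread_('pics/s0.png'): can't open/read file: check file path/integrity
```

View pics/d_s23.png

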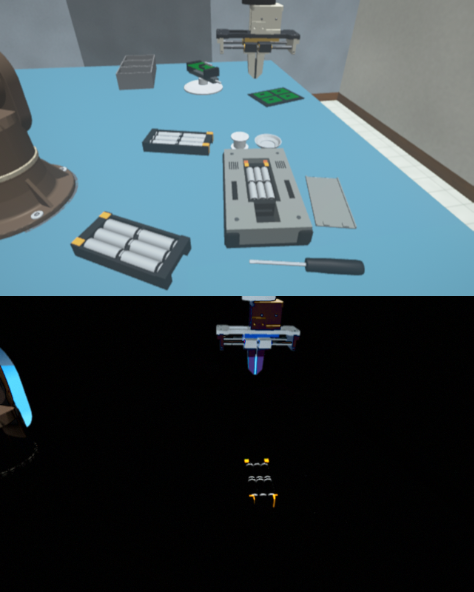

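View pics/d_t23.png

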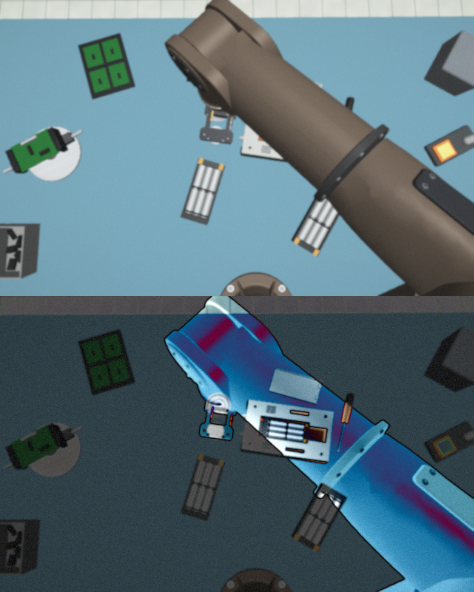

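View pics/s23c.png

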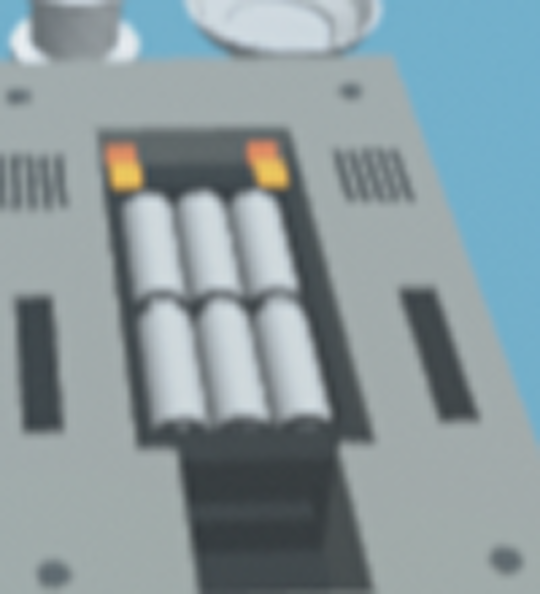

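```bash
python3 -c "
from h import *
print(arm.sign_off())"
```

```text
the job is handed in; nothing more can be done
None
```

The cassette is back in the bay the right way round, and I handed the job in at about 26.6 s of the 61 s allowed.

**What I did:**
- Pushed the tab-end bar towards the springs with the shut fingers in the scoop, at about 10 N. I raised it over the rim until it stayed propped on the tabs.
- Gripped it by its sides at that tilt, lifted it clear and turned it half a turn in the air, same face up.
- Slid the plain end under the two tabs to the wall, let go, then pressed the pad end down.

**Last checks:**
- **Flat on the floor:** pressing met a hard stop with the fingertips at z = 47.1 mm. A seated cassette's top is at 47 mm.
- **Tab end:** the plain end lies under the tabs, within about 0.5 mm of the wall in the close wrist picture.
- **Spring end:** the brass pads lie against the copper contacts.
- **Other things on the bench:** the before-and-after side pictures differ only in the cassette's pads and cell ends and in the robot. The arm hid part of the final top picture, so I relied on the side one.

**What disagreed or went wrong:**
- One wrist picture of the spring end put the cassette 1 to 2 mm towards the springs. The tab-end close-up and the side comparison did not bear that out, so I took it as calibration error.
- On the first push the fingertips were too low and met the scoop's step at about 19 N; I backed off and raised them.
- The final press briefly reached 40 N at the fingertips.

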